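Load and start the deburring bowl

TASK

Gather the loose steel blanks from the bench into the copper cup, then pour the whole batch from the cup into the yellow bowl of the deburring machine so that every blank is in the bowl. Stand the empty cup upright on its yellow-bordered place again. Once the blanks are in, plug the red battery fully home in the socket on the control box, and last of all press the green start button right down and let go; leave the can, hammer and blue bottle alone.

Things in the scene. Friction and masses are not known exactly. Their poses are not given: they have to be found in the camera images.
- cup: square open cup folded from copper sheet, 64 x 64 mm outside, 85 mm tall, walls and floor 3.5 mm, 160 g empty; origin at the centre of its underside, z up out of the mouth, x and y square to its walls. Four blanks lie in it at the start
- cup_mouth (a point): centre of the cup's mouth, 85 mm above the cup's origin
- spot: the cup's place: a black 100 mm square with a yellow border (120 mm over all), painted flat on the bench; origin at its centre
- machine: fixed vibratory deburring machine: a blue plinth 50 mm high with a round yellow bowl on it, and to the bowl's +y side a grey control box 160 (x) x 100 (y) x 100 mm high with its centre at y = +85 mm. Origin on the bench; x points away from the robot at yaw 0. The bowl is 170 mm wide outside, its centre at x = 0, y = -65 mm
- bowl_floor (a point): centre of the bowl's inner floor, 56 mm above the bench; the bowl is 160 mm wide inside at the mouth, narrower at the floor, walls 5 mm
- bowl_rim (a point): centre of the bowl's mouth at rim height, 140 mm above the bench
- socket (a point): centre of the mouth of the battery socket in the flat top of the control box (100 mm above the bench), ringed by a thin black border: a rectangular hole 37 mm along the machine's x by 27 mm along its y, 34 mm deep, with chamfered edges
- battery: stick battery standing upright on its plug foot: black foot 34 (x) x 24 (y) x 28 mm high, below a red head 46 (x) x 36 (y) x 40 mm high, 68 mm in all, 220 g; origin at the centre of the foot's underside, z up. Either way round fits. Fully home the head's underside lies on the box's top
- start (a joint): travel of the start button, 0 released to 0.006 m fully pressed (5 N); a spring brings it back
- start_top (a point): centre of the top of the green start button (26 mm across) on the control box, 78 mm nearer the robot's side than the socket along the machine's x; press downwards
- blank1: square bright-steel nut blank with a dark hole drawn through it, 20 x 20 x 16 mm (z is the 16 mm way), 45 g; smooth and lightly oiled, slides easily on the cup's metal; origin at the centre of its underside as made; starts in the cup
- blank2: square bright-steel nut blank with a dark hole drawn through it, 20 x 20 x 16 mm (z is the 16 mm way), 45 g; smooth and lightly oiled, slides easily on the cup's metal; origin at the centre of its underside as made; starts in the cup
- blank3: square bright-steel nut blank with a dark hole drawn through it, 20 x 20 x 16 mm (z is the 16 mm way), 45 g; smooth and lightly oiled, slides easily on the cup's metal; origin at the centre of its underside as made; starts in the cup
- blank4: square bright-steel nut blank with a dark hole drawn through it, 20 x 20 x 16 mm (z is the 16 mm way), 45 g; smooth and lightly oiled, slides easily on the cup's metal; origin at the centre of its underside as made; starts in the cup
- blank5: square bright-steel nut blank with a dark hole drawn through it, 20 x 20 x 16 mm (z is the 16 mm way), 45 g; smooth and lightly oiled, slides easily on the cup's metal; origin at the centre of its underside as made; if present, starts lying loose on the bench
- blank6: square bright-steel nut blank with a dark hole drawn through it, 20 x 20 x 16 mm (z is the 16 mm way), 45 g; smooth and lightly oiled, slides easily on the cup's metal; origin at the centre of its underside as made; if present, starts lying loose on the bench
- blank7: square bright-steel nut blank with a dark hole drawn through it, 20 x 20 x 16 mm (z is the 16 mm way), 45 g; smooth and lightly oiled, slides easily on the cup's metal; origin at the centre of its underside as made; if present, starts lying loose on the bench
- blank8: square bright-steel nut blank with a dark hole drawn through it, 20 x 20 x 16 mm (z is the 16 mm way), 45 g; smooth and lightly oiled, slides easily on the cup's metal; origin at the centre of its underside as made; if present, starts lying loose on the bench
- blank9: square bright-steel nut blank with a dark hole drawn through it, 20 x 20 x 16 mm (z is the 16 mm way), 45 g; smooth and lightly oiled, slides easily on the cup's metal; origin at the centre of its underside as made; if present, starts lying loose on the bench
- can: orange solvent can, 84 mm wide, 150 mm tall, a bystander; origin under its centre
- hammer: hammer lying on the bench, a bystander
- oiler: blue bottle, 56 mm wide, 120 mm tall, a bystander; origin under its centre
Things that resemble listed ones, but are neither listed nor needed, are in the scene too. There is more than one size of the battery; the job needs the smallest.

How it is judged:
By the outcome, as a careful person would: the job done as asked, in the order asked, and still so for the second after the job is handed in, with the robot touching nothing.
Of blank5, blank6, blank7, blank8, blank9 only 3 to 5 are there at a start; the rules pass over those that are not, and their reading is None.
At some moment in a run one of cup, blank5, blank6, blank7, blank8, blank9 may be knocked a few centimetres aside while the robot is not near it.
It also fails if it takes over 208 s, if anything falls off the work surface, if the arm or the gripper's body presses on something with over 40 N, if the wrist force passes 120 N, or if a joint passes its speed limit or range.

ROBOT

A 7-joint arm with a two-finger parallel gripper is mounted at the origin on the work surface. World frame = base frame: x ahead of the robot, y to its left, z up, the work surface at z = 0. Lengths are in m, angles in rad, forces in N, time in s.
With the tool pointing down it reaches from about 0.425 to 0.925 m from the base axis. Payload 6.8 kg.
Tool frame: the origin (TCP) lies at the very end of the fingers, on their centre line; the grasp point (between the pads) lies 19 mm behind it; z points along the fingers, y is the line along which they close (so a half turn about z gives the same grasp; the last joint's range is limited). The gripper opens to 85 mm and grips with 20 to 120 N. Pads are 22 mm wide; open, the fingers measure 114 mm over their backs; the gripper's body (76 mm by 85 mm) begins 54 mm behind the grasp point. The pads swing forward as they close: fully open they stand 13 mm farther back than shut.
Start: joints at [-1.443, 0.477, 0.022, 1.555, -0.011, 1.109, -0.083], TCP at [0.158, 0.656, 0.231] pointing down, gripper open.
Joint ranges: [-2.96, 2.96], [-0.34, 2.1], [-1.41, 1.46], [0.24, 2.44], [-1.37, 4.51], [0.17, 1.92], [-2.96, 2.96]. Speed limits (rad/s): [2.39, 2.39, 3.14, 3.14, 3.14, 3.14, 3.14].

INTERFACE

Orientations are given as a 3x3 rotation matrix whose columns are the frame's x, y, z axes.
In Python, from bench import get_obs, optics, job gives the robot as it stands.
- The arm moves only by the tool servo_tool, never from a script. Its argument "plan" is a list of rows, each an object with "slide": the shift along the tool's x, y, z as a fraction of full scale, a list of three; "rotation": the turn, a rotation vector about the tool's x, y, z as a fraction of full scale, a list of three. In form: [{"slide": [dx, dy, dz], "rotation": [rx, ry, rz]}, ...]. A call has 1 to 10 rows; each row is the pose to reach, as a shift and turn from the pose commanded when the call began, along the tool's axes at that moment, turning the shorter way round; what a row does not reach only later rows make up. Full scale, the value 1, is 80 cm for a shift and 360 degrees for a turn. A row lasts 1/8 s, in which the tool goes at most 62.5 mm and 10.7 degrees, less where a joint would pass 70% of its speed; a pose out of reach is approached as far as the arm can. A call with a number of a shift or a turn outside -1 to 1 is refused whole. A call with a gripper value outside its range is refused whole. "hand" is the opening, from -1 (shut) to 1 (fully open), set as the call begins (left out, the last holds). The fingers move at their own pace and stop on an object; "force" is the grip in N (left out, the last holds). Time passes only in rows, so rows that repeat a pose let the fingers close. It gives the time, the measured TCP pose, the force, the opening and the grip force at its end, in the units of the state.
- get_obs(): the state, without advancing time (a new reading comes with each control period).
- optics.grab_frame(name): name is "scene" or "top"; returns (picture, depth): 400x640x3 uint8, red, green, blue; 400x640 float32, m along the optical axis (not along the pixel's ray), 0 where there is no reading.
- optics.camera_params(name): a dict with "mtx" (3x3 intrinsics, pixels), "R" (3x3) and "t" (3): a world point X has camera coordinates R X + t. Camera axes: x right, y down, z forward; pixel columns grow to the right and rows downward; lengths in m; the calibration is good to about 2 mm. A picture is of the moment at which its call begins. camera_params takes no time and is no camera call.
- job.hand_in(): hands the job in; it is judged then, once.
The state is a dict: "clock": time; "joints": joint angles; "qvel": joint speeds; "joint_efforts": joint torques, N m; "tcp_pos": TCP position; "tcp_rot": TCP orientation; "contact_force": force on the tool from outside, world axes, zero at the start; "moment": the same for the moment, N m; "grip_width": finger opening in m; "finger_force": force on a finger pad.
Only numpy, scipy, OpenCV 4.12 (cv2) and the standard library are available. Lean on these libraries where they do the work, as an engineer would, in place of code of your own. Each camera call takes 0.05 s, during which the arm holds its last target. There are 200 camera calls.

## Working session

There is one attempt and no reset: what is moved stays moved. The work goes in short steps, Python scripts to look and compute and a tool call to move; the robot and the scene stay as the last step left them, time stands still between calls to the robot, and variables do not carry over. Pictures are saved under pics/ and viewed, at most 14 in all, crops included, and the job is handed in when it is done.

Besides the shell and the picture viewer there is one more tool, called as name([rows], argument=value, ...), one row to a line, values as JSON. servo_tool: Moves the arm, as the interface text tells. Shift numbers are shares of 80 cm and turn numbers shares of 360 degrees, none past 1 either way. Its arguments: {"type":"object","properties":{"plan":{"type":"array","items":{"type":"object","properties":{"slide":{"type":"array","items":{"type":"number"}},"rotation":{"type":"array","items":{"type":"number"}}}}},"hand":{"type":"number"},"force":{"type":"number"}},"required":["plan"]}

```bash
mkdir -p pics; ls
cat > h.py <<'E'
import numpy as np, cv2
from bench import get_obs, optics, job
def shot(n):
    p,d=optics.grab_frame(n); return p,d
def save(n,p): cv2.imwrite('pics/'+n,cv2.cvtColor(p,cv2.COLOR_RGB2BGR))
def ray(n,u,v,z):
    c=optics.camera_params(n);K,R,t=[np.array(c[k],float) for k in('mtx','R','t')]
    o=-R.T@t.ravel();w=R.T@np.linalg.inv(K)@np.array([u,v,1.])
    return o+w*(z-o[2])/w[2]
def cloud(n,d):
    c=optics.camera_params(n);K,R,t=[np.array(c[k],float) for k in('mtx','R','t')]
    v,u=np.mgrid[:d.shape[0],:d.shape[1]]
    P=np.stack([(u-K[0,2])/K[0,0]*d,(v-K[1,2])/K[1,1]*d,d],-1)
    W=(P-t.ravel())@R; W[d<=0]=np.nan
    return W
E
python3 - <<'E'
from h import *
o=get_obs()
for k in o: print(k,np.round(o[k],3).tolist())
for n in('scene','top'):
    p,d=shot(n);save(n+'0.png',p);np.savez(n+'0.npz',p=p,d=d)
    c=optics.camera_params(n);print(n,{k:np.round(c[k],3).tolist() for k in c}, 'cam pos',-np.array(c['R']).T@np.array(c['t']).ravel())
E
```

```text
pics
clock 0.0
joints [-1.443, 0.478, 0.022, 1.556, -0.012, 1.109, -0.083]
qvel [-0.001, -0.001, 0.001, -0.001, 0.0, 0.002, 0.001]
joint_efforts [0.0, -59.645, 1.608, -28.12, 0.012, 0.01, -0.0]
tcp_pos [0.158, 0.656, 0.23]
tcp_rot [[-0.972, 0.234, -0.0], [0.234, 0.972, -0.002], [-0.0, -0.002, -1.0]]
contact_force [-0.44, 0.494, 0.872]
moment [-0.027, 0.005, -0.004]
finger_force 0.0
grip_width 0.085
scene {'mtx': [[466.599, 0.0, 321.784], [0.0, 466.599, 208.802], [0.0, 0.0, 1.0]], 'R': [[-0.659, 0.752, 0.012], [0.487, 0.438, -0.756], [-0.574, -0.492, -0.655]], 't': [0.403, -0.168, 1.616]} cam pos [1.27490803 0.56494294 0.92674214]
top {'mtx': [[503.41, 0.0, 318.768], [0.0, 503.41, 189.672], [0.0, 0.0, 1.0]], 'R': [[0.019, -1.0, 0.002], [-0.995, -0.019, -0.098], [0.098, -0.0, -0.995]], 't': [-0.082, 0.543, 1.509]} cam pos [ 0.39428643 -0.07155581  1.55495657]
```

View pics/scene0.png

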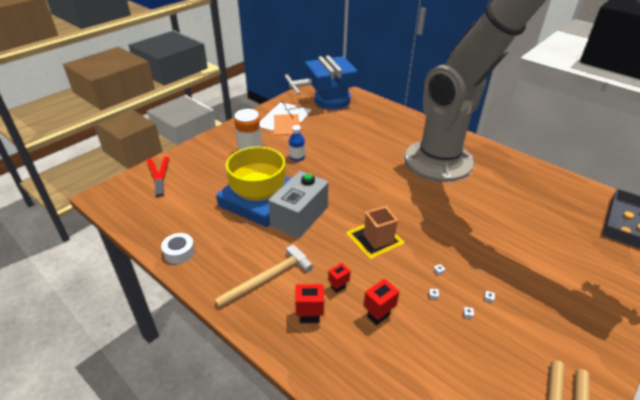

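View pics/top0.png

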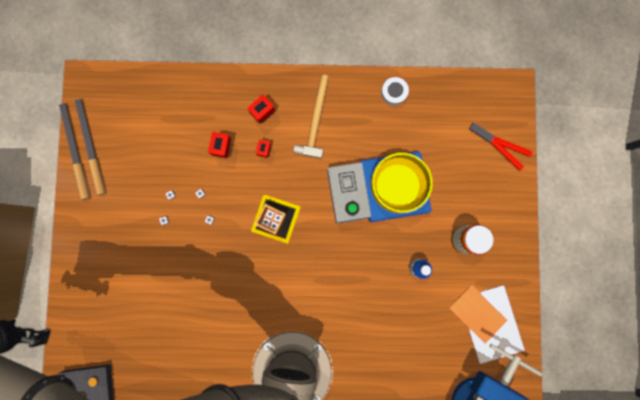

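The scene view shows the robot, the bench, the machine and three red batteries. In the top view I see:
- Four loose blanks at (169,195), (199,193), (163,220) and (209,219).
- The cup on its spot at (272,218).
- Red batteries at (262,108), (219,144) and (263,148). The one at (263,148) looks smallest, so I'll measure it and check it in a crop.
- The socket at (347,181), the button at (352,208) and the bowl at (402,182).

```bash
cat >> h.py <<'E'
def blobs(m,lo=15,hi=1e9):
    cs,_=cv2.findContours(m.astype(np.uint8),cv2.RETR_EXTERNAL,cv2.CHAIN_APPROX_NONE)
    return [c for c in cs if lo<=cv2.contourArea(c)<=hi]
def rect(n,m,z,lo=15,hi=1e9):
    "min-area rects on plane z: (centre, sides mm, yaw deg of first side, pixel)"
    out=[]
    for c in blobs(m,lo,hi):
        P=np.array([ray(n,u,v,z)[:2] for u,v in c[:,0]]).astype(np.float32)
        (x,y),s,a=cv2.minAreaRect(P*1000)
        out.append((round(x/1000,4),round(y/1000,4),np.round(s,0).tolist(),round(a,1),c[:,0].mean(0).round().tolist()))
    return out
E
python3 - <<'E'
from h import *
f=np.load('top0.npz');p,d=f['p'],f['d']
W=cloud('top',d);hsv=cv2.cvtColor(p,cv2.COLOR_RGB2HSV);H,S,V=[hsv[...,i].astype(int) for i in range(3)]
print('bench z',np.nanmedian(W[230:330,120:200,2]))
red=((H<6)|(H>174))&(S>150)&(V>90);red[:, :150]=0;red[:,400:]=0
for c in blobs(red,40):
    m=np.zeros(red.shape,np.uint8);cv2.drawContours(m,[c],-1,1,-1);z=np.nanpercentile(W[...,2][m>0],90)
    print('bat z',z.round(3),rect('top',m,z))
w=(S<70)&(V>130);w[:,:140]=0;w[:,240:]=0;w[:170]=0;w[240:]=0
print('blanks',*rect('top',w,.016,5),sep='\n')
cz=(W[...,2]>.06)&(W[...,2]<.1);cz[:,:240]=0;cz[:,310:]=0;cz[:180]=0;cz[250:]=0
print('cup',np.nanpercentile(W[180:250,240:310,2],99),rect('top',cz,.085,30))
ye=(H>20)&(H<35)&(S>150)&(V>120);s=ye.copy();s[:,310:]=0
print('spot',rect('top',s,0,100)); b=ye.copy();b[:,:350]=0
print('bowl',[r for r in rect('top',b&(W[...,2]>.125),.14,100)])
g=(H>45)&(H<85)&(S>100);g[:,:330]=0;g[:,380:]=0
for c in blobs(g): m=np.zeros(g.shape,np.uint8);cv2.drawContours(m,[c],-1,1,-1);print('btn',np.nanmedian(W[...,2][m>0]),rect('top',m,.108))
bx=(W[...,2]>.09)&(W[...,2]<.115)&(S<60);bx[:,:320]=0;bx[:,375:]=0;bx[:150]=0;bx[235:]=0
print('box',rect('top',bx,.1,100))
im=cv2.resize(p[85:235,150:380],None,fx=3.4,fy=3.4,interpolation=cv2.INTER_CUBIC);save('crop0.png',im)
E
```

```text
bench z -0.00018668246686572373
bat z 0.073 [(0.6626, 0.0961, [37.0, 47.0], 77.9, [263.0, 148.0])]
bat z 0.101 [(0.6662, 0.2214, [57.0, 68.0], 81.1, [219.0, 144.0])]
bat z 0.101 [(0.7754, 0.1016, [59.0, 66.0], 43.6, [261.0, 109.0])]
blanks
(0.4425, 0.3999, [21.0, 21.0], 2.9, [163.0, 220.0])
(0.4481, 0.2613, [22.0, 22.0], 73.7, [209.0, 220.0])
(0.5223, 0.3839, [22.0, 23.0], 28.1, [170.0, 194.0])
(0.5279, 0.2929, [22.0, 24.0], 46.7, [200.0, 193.0])
cup 0.08630551033761182 [(0.4515, 0.0704, [67.0, 65.0], 65.1, [269.0, 219.0])]
spot [(0.4559, 0.0601, [124.0, 123.0], 72.7, [275.0, 219.0])]
bowl [(0.5592, -0.3057, [168.0, 167.0], 0.5, [401.0, 182.0])]
btn 0.12109219161977643 [(0.4872, -0.1686, [26.0, 29.0], 1.1, [352.0, 208.0])]
box [(0.5335, -0.1588, [160.0, 100.0], 10.4, [349.0, 192.0])]
```

View pics/crop0.png

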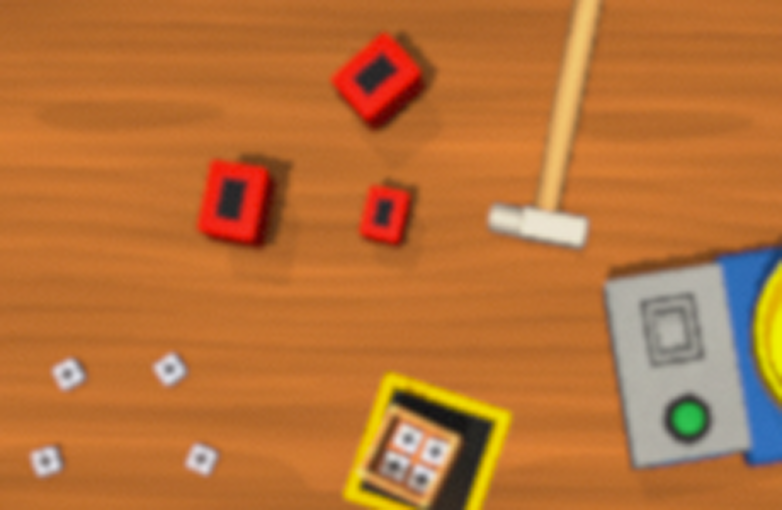

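Confirmed: the smallest battery is the one at top pixel (263,148). Its head measures 47x37 mm with its top near 0.07 m. The other two are about 57x68 mm and 0.10 m tall. The crop shows four blanks in the cup and four loose on the bench. The box and bowl agree with a machine yaw of about 10.4°. I'll start on the nearest blank.

```bash
cat >> h.py <<'E'
import json,sys
from scipy.spatial.transform import Rotation as Rn
def down(a):
    a=np.radians(a);c,s=np.cos(a),np.sin(a)
    return np.array([[-s,c,0],[c,s,0],[0,0,-1.]])
def rel(pos,R=None,o=None):
    o=o or get_obs();R0=np.array(o['tcp_rot']);p0=np.array(o['tcp_pos'])
    R=R0 if R is None else R
    sl=R0.T@(np.array(pos)-p0)/.8; rv=Rn.from_matrix(R0.T@R).as_rotvec()/(2*np.pi)
    with open('log.txt','a') as f: f.write(json.dumps([list(map(float,o['joints'])),p0.tolist(),R0.tolist()])+'\n')
    print('slide',np.round(sl,4).tolist(),'rot',np.round(rv,4).tolist())
def nearyaw(a,step=90):
    "closest equivalent of yaw a (mod step) to present closing yaw"
    R0=np.array(get_obs()['tcp_rot']);c=np.degrees(np.arctan2(R0[1,1],R0[0,1]))
    return a+step*np.round((c-a)/step)
def blanks(n='top',box=(140,240,165,245)):
    p,d=shot(n);hsv=cv2.cvtColor(p,cv2.COLOR_RGB2HSV);w=(hsv[...,1]<70)&(hsv[...,2]>130)
    m=np.zeros_like(w);m[box[2]:box[3],box[0]:box[1]]=1
    return rect(n,w&m,.016,5)
E
python3 - <<'E'
from h import *
rel((.528,.293,.08),down(nearyaw(46.7)))
E
```

```text
slide [-0.5561, -0.3325, 0.1887] rot [-0.0003, 0.0001, 0.0828]
```

servo_tool([
  {"slide":[-0.556,-0.333,0.1],"rotation":[0,0,0.083]},
  {"slide":[-0.556,-0.333,0.1],"rotation":[0,0,0.083]},
  {"slide":[-0.556,-0.333,0.1],"rotation":[0,0,0.083]},
  {"slide":[-0.556,-0.333,0.1],"rotation":[0,0,0.083]},
  {"slide":[-0.556,-0.333,0.1],"rotation":[0,0,0.083]},
  {"slide":[-0.556,-0.333,0.1],"rotation":[0,0,0.083]},
  {"slide":[-0.556,-0.333,0.1],"rotation":[0,0,0.083]},
  {"slide":[-0.556,-0.333,0.1],"rotation":[0,0,0.083]},
  {"slide":[-0.556,-0.333,0.189],"rotation":[0,0,0.083]},
  {"slide":[-0.556,-0.333,0.189],"rotation":[0,0,0.083]},
], hand=-0.06)

```text
clock: 1.35
tcp_pos: [0.5266, 0.2903, 0.0767]
tcp_rot: [[-0.725, 0.689, -0.005], [0.689, 0.725, -0.004], [0.001, -0.007, -1.0]]
contact_force: [-0.9, -0.1, -0.3]
grip_width: 0.0401
finger_force: 0.0
```

Run:
```python
from h import *
print(blanks('top'));o=get_obs();print(o['clock'],o['tcp_pos'],o['grip_width'],np.round(o['joints'],3))
rel((.528,.293,.004),down(nearyaw(46.7)),o)
```

```text
[(0.4478, 0.2606, [22.0, 22.0], 65.5, [209.0, 220.0]), (0.4174, 0.4261, [95.0, 52.0], 2.8, [155.0, 228.0]), (0.5033, 0.2934, [15.0, 4.0], 46.7, [199.0, 201.0]), (0.535, 0.2878, [15.0, 6.0], 46.6, [202.0, 191.0]), (0.5675, 0.422, [96.0, 118.0], 6.9, [154.0, 180.0])]
1.4 [0.52624163 0.29114858 0.07634251] 0.03987335398574648 [-0.774  0.553  0.22   1.866 -0.168  0.748  0.351]
slide [-0.0001, 0.0038, 0.0904] rot [-0.001, -0.0002, -0.0005]
```

servo_tool([
  {"slide":[0,0.003,0.05],"rotation":[0,0,0]},
  {"slide":[0,0.003,0.08],"rotation":[0,0,0]},
  {"slide":[0,0.003,0.091],"rotation":[0,0,0]},
  {"slide":[0,0.003,0.091],"rotation":[0,0,0]},
])

```text
clock: 1.9
tcp_pos: [0.5294, 0.2964, 0.0081]
tcp_rot: [[-0.728, 0.686, 0.0], [0.686, 0.728, 0.001], [0.0, 0.001, -1.0]]
contact_force: [-0.0, 0.4, -0.8]
grip_width: 0.0402
finger_force: 0.0
```

servo_tool([
  {"slide":[0,0,0],"rotation":[0,0,0]},
  {"slide":[0,0,0],"rotation":[0,0,0]},
  {"slide":[0,0,0],"rotation":[0,0,0]},
  {"slide":[0,0,0],"rotation":[0,0,0]},
], hand=-1, force=40)

```text
clock: 2.4
tcp_pos: [0.5305, 0.296, 0.0089]
tcp_rot: [[-0.727, 0.687, 0.002], [0.687, 0.727, 0.002], [-0.0, 0.003, -1.0]]
contact_force: [-0.7, 0.3, 7.4]
grip_width: 0.0188
finger_force: 39.6
```

Run:
```python
from h import *
o=get_obs();print(o['clock'],o['tcp_pos'],o['grip_width'],o['finger_force'],np.round(o['joints'],3))
rel((.4515,.0704,.105),down(nearyaw(65.1)),o)
```

```text
2.4 [0.53046466 0.29601694 0.00891214] 0.018784321063598314 39.589882493019104 [-0.752  0.657  0.188  1.879 -0.199  0.621  0.374]
slide [-0.122, -0.2724, -0.1208] rot [0.0004, 0.0001, -0.0514]
```

servo_tool([
  {"slide":[0,0,-0.07],"rotation":[0,0,0]},
  {"slide":[-0.03,-0.07,-0.14],"rotation":[0,0,-0.02]},
  {"slide":[-0.122,-0.272,-0.14],"rotation":[0,0,-0.051]},
  {"slide":[-0.122,-0.272,-0.14],"rotation":[0,0,-0.051]},
  {"slide":[-0.122,-0.272,-0.14],"rotation":[0,0,-0.051]},
  {"slide":[-0.122,-0.272,-0.14],"rotation":[0,0,-0.051]},
  {"slide":[-0.122,-0.272,-0.121],"rotation":[0,0,-0.051]},
  {"slide":[-0.122,-0.272,-0.121],"rotation":[0,0,-0.051]},
  {"slide":[-0.122,-0.272,-0.121],"rotation":[0,0,-0.051]},
])

```text
clock: 3.52
tcp_pos: [0.4512, 0.0712, 0.1036]
tcp_rot: [[-0.907, 0.421, -0.001], [0.421, 0.907, -0.0], [0.001, -0.0, -1.0]]
contact_force: [0.2, 0.2, -0.2]
grip_width: 0.0185
finger_force: 39.5
```

Run:
```python
from h import *
p,d=shot('scene');save('s1.png',cv2.resize(p[180:330,300:520],None,fx=3.5,fy=3.5))
o=get_obs();print(o['clock'],o['tcp_pos'],o['grip_width'],o['finger_force'],np.round(o['joints'],3))
rel((.4515,.0704,.1),down(nearyaw(65.1)),o)
```

```text
3.575 [0.4512576  0.07102509 0.10381494] 0.01809953980806003 39.47404146194458 [-0.453  0.307  0.187  2.186 -0.092  0.656  0.935]
slide [-0.0006, -0.0006, 0.0048] rot [-0.0, -0.0001, -0.0001]
```

View pics/s1.png

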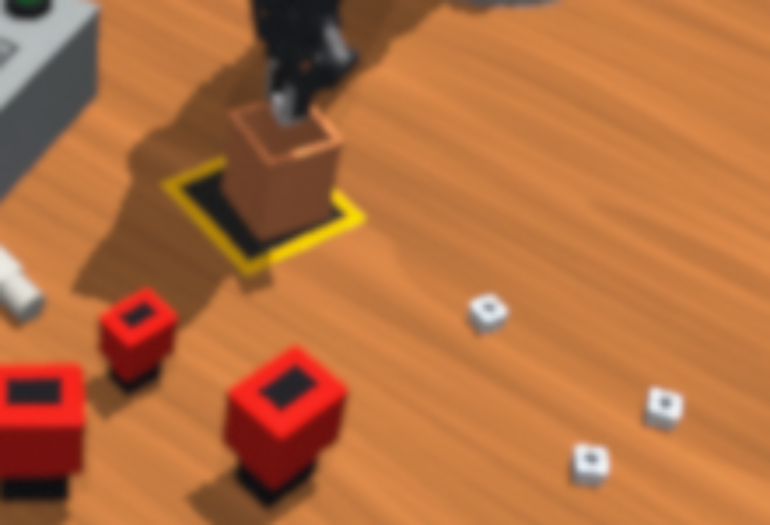

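The fingers hold the blank over the mouth of the cup (crop around (290,110)), and three loose blanks remain. I'll release it here, then return for the next.

servo_tool([
  {"slide":[0,0,0.006],"rotation":[0,0,0]},
  {"slide":[0,0,0.006],"rotation":[0,0,0]},
  {"slide":[0,0,0.006],"rotation":[0,0,0]},
], hand=-0.06)

```text
clock: 3.95
tcp_pos: [0.451, 0.07, 0.0993]
tcp_rot: [[-0.906, 0.423, -0.0], [0.423, 0.906, -0.0], [0.0, -0.0, -1.0]]
contact_force: [0.1, -0.3, 0.5]
grip_width: 0.0402
finger_force: 0.0
```

Run:
```python
from h import *
print(blanks('top'));o=get_obs();print(o['clock'],o['tcp_pos'],o['grip_width'])
rel((.448,.261,.08),down(nearyaw(71)),o)
```

```text
[(0.4425, 0.3999, [21.0, 21.0], 2.9, [163.0, 220.0]), (0.4481, 0.2613, [22.0, 22.0], 73.7, [209.0, 220.0]), (0.4621, 0.1793, [95.0, 18.0], 2.0, [235.0, 215.0]), (0.5223, 0.3839, [22.0, 23.0], 28.1, [170.0, 194.0])]
4.0 [0.45109538 0.0699979  0.09935941] 0.04012514509455227
slide [0.1045, 0.2147, 0.0242] rot [0.0, 0.0, -0.0167]
```

servo_tool([
  {"slide":[0,0,-0.03],"rotation":[0,0,0]},
  {"slide":[0.105,0.215,-0.02],"rotation":[0,0,-0.017]},
  {"slide":[0.105,0.215,0.0],"rotation":[0,0,-0.017]},
  {"slide":[0.105,0.215,0.03],"rotation":[0,0,-0.017]},
  {"slide":[0.105,0.215,0.06],"rotation":[0,0,-0.017]},
  {"slide":[0.105,0.215,0.06],"rotation":[0,0,-0.017]},
  {"slide":[0.105,0.215,0.1],"rotation":[0,0,-0.017]},
  {"slide":[0.105,0.215,0.119],"rotation":[0,0,-0.017]},
  {"slide":[0.105,0.215,0.119],"rotation":[0,0,-0.017]},
])

```text
clock: 5.12
tcp_pos: [0.4476, 0.2601, 0.0041]
tcp_rot: [[-0.946, 0.326, -0.001], [0.326, 0.946, -0.001], [0.001, -0.001, -1.0]]
contact_force: [0.4, -0.7, 0.2]
grip_width: 0.0401
finger_force: 0.0
```

servo_tool([
  {"slide":[0,0,0],"rotation":[0,0,0]},
  {"slide":[0,0,0],"rotation":[0,0,0]},
  {"slide":[0,0,0],"rotation":[0,0,0]},
  {"slide":[0,0,0],"rotation":[0,0,0]},
], hand=-1)

```text
clock: 5.62
tcp_pos: [0.4486, 0.2615, 0.0053]
tcp_rot: [[-0.946, 0.324, 0.002], [0.324, 0.946, 0.001], [-0.001, 0.001, -1.0]]
contact_force: [0.2, -1.4, 7.0]
grip_width: 0.0185
finger_force: 40.2
```

Run:
```python
from h import *
o=get_obs();print(o['clock'],o['tcp_pos'],o['grip_width'],o['finger_force'])
rel((.4515,.0704,.1),down(nearyaw(65.1)),o)
```

```text
5.625 [0.44861669 0.26154328 0.00533327] 0.01854782231720963 40.19916236400604
slide [-0.0811, -0.2247, -0.1186] rot [0.0002, 0.0002, 0.0166]
```

servo_tool([
  {"slide":[0,0,-0.07],"rotation":[0,0,0]},
  {"slide":[-0.02,-0.06,-0.14],"rotation":[0,0,0.01]},
  {"slide":[-0.081,-0.225,-0.14],"rotation":[0,0,0.017]},
  {"slide":[-0.081,-0.225,-0.14],"rotation":[0,0,0.017]},
  {"slide":[-0.081,-0.225,-0.14],"rotation":[0,0,0.017]},
  {"slide":[-0.081,-0.225,-0.14],"rotation":[0,0,0.017]},
  {"slide":[-0.081,-0.225,-0.119],"rotation":[0,0,0.017]},
  {"slide":[-0.081,-0.225,-0.119],"rotation":[0,0,0.017]},
  {"slide":[-0.081,-0.225,-0.119],"rotation":[0,0,0.017]},
])

```text
clock: 6.75
tcp_pos: [0.4508, 0.071, 0.0996]
tcp_rot: [[-0.907, 0.422, 0.0], [0.422, 0.907, 0.0], [0.0, 0.0, -1.0]]
contact_force: [0.5, -0.1, -1.8]
grip_width: 0.0191
finger_force: 39.4
```

Run:
```python
from h import *
p,d=shot('scene')
h=cv2.cvtColor(p,cv2.COLOR_RGB2HSV);cu=(h[...,0]>3)&(h[...,0]<14)&(h[...,1]>90)&(h[...,2]<170);cu[:,:340]=0;cu[:,420:]=0;cu[:190]=0;cu[260:]=0
print(rect('scene',cu,.085,100))
o=get_obs();print(o['clock'],o['tcp_pos'],o['grip_width'],o['finger_force'])
rel((.4515,.0704,.1),down(nearyaw(65.1)),o)
```

```text
[(0.4792, 0.0609, [339.0, 155.0], 19.0, [373.0, 223.0])]
6.8 [0.45091485 0.07089368 0.0996989 ] 0.018851886422508356 39.4232439994812
slide [-0.0009, -0.0003, -0.0004] rot [0.0001, 0.0, -0.0002]
```

servo_tool([
  {"slide":[0,0,0],"rotation":[0,0,0]},
  {"slide":[0,0,0],"rotation":[0,0,0]},
  {"slide":[0,0,0],"rotation":[0,0,0]},
], hand=-0.06)

```text
clock: 7.18
tcp_pos: [0.4508, 0.0701, 0.0994]
tcp_rot: [[-0.906, 0.423, 0.0], [0.423, 0.906, 0.0], [-0.0, 0.0, -1.0]]
contact_force: [-0.7, -0.8, -0.0]
grip_width: 0.04
finger_force: 0.0
```

```bash
cat >> h.py <<'E'
def cup(n='top'):
    p,d=shot(n);W=cloud(n,d);cz=(W[...,2]>.06)&(W[...,2]<.1)
    m=np.zeros_like(cz);m[180:260,235:325]=1
    print('cup',rect(n,cz&m,.085,150))
E
python3 - <<'E'
from h import *
print(blanks('top'));o=get_obs();print(o['clock'],o['tcp_pos'],o['grip_width'])
rel((.5223,.384,.005),down(nearyaw(28)),o)
E
```

```text
[(0.4425, 0.3999, [21.0, 21.0], 2.9, [163.0, 220.0]), (0.4635, 0.1794, [92.0, 18.0], 2.0, [235.0, 215.0]), (0.5223, 0.3839, [22.0, 23.0], 28.1, [170.0, 194.0])]
7.225 [0.45072304 0.07007152 0.09940902] 0.04016453839198209
slide [0.085, 0.3934, 0.1181] rot [0.0, 0.0, 0.1027]
```

servo_tool([
  {"slide":[0,0,-0.03],"rotation":[0,0,0]},
  {"slide":[0.085,0.393,-0.02],"rotation":[0,0,0.103]},
  {"slide":[0.085,0.393,0.0],"rotation":[0,0,0.103]},
  {"slide":[0.085,0.393,0.02],"rotation":[0,0,0.103]},
  {"slide":[0.085,0.393,0.03],"rotation":[0,0,0.103]},
  {"slide":[0.085,0.393,0.03],"rotation":[0,0,0.103]},
  {"slide":[0.085,0.393,0.03],"rotation":[0,0,0.103]},
  {"slide":[0.085,0.393,0.06],"rotation":[0,0,0.103]},
  {"slide":[0.085,0.393,0.1],"rotation":[0,0,0.103]},
  {"slide":[0.085,0.393,0.117],"rotation":[0,0,0.103]},
])

```text
clock: 8.48
tcp_pos: [0.5213, 0.382, 0.004]
tcp_rot: [[-0.467, 0.884, -0.002], [0.884, 0.467, -0.002], [-0.001, -0.003, -1.0]]
contact_force: [0.1, 0.6, 0.0]
grip_width: 0.0402
finger_force: 0.0
```

servo_tool([
  {"slide":[0,0,0],"rotation":[0,0,0]},
  {"slide":[0,0,0],"rotation":[0,0,0]},
  {"slide":[0,0,0],"rotation":[0,0,0]},
  {"slide":[0,0,0],"rotation":[0,0,0]},
  {"slide":[0,0,0],"rotation":[0,0,0]},
], hand=-1)

```text
clock: 9.1
tcp_pos: [0.5222, 0.3839, 0.0061]
tcp_rot: [[-0.468, 0.884, 0.0], [0.884, 0.468, 0.0], [0.0, 0.001, -1.0]]
contact_force: [-0.4, -0.2, -0.4]
grip_width: 0.0185
finger_force: 41.8
```

Run:
```python
from h import *
cup();o=get_obs();print(o['clock'],o['tcp_pos'],o['grip_width'],o['finger_force'])
rel((.4515,.0704,.1),down(nearyaw(65.1)),o)
```

```text
cup [(0.4515, 0.0704, [67.0, 65.0], 64.8, [269.0, 219.0])]
9.15 [0.52211571 0.38383231 0.00595283] 0.018284012773542784 41.83659017086029
slide [-0.305, -0.2613, -0.1177] rot [0.0001, -0.0, -0.1034]
```

servo_tool([
  {"slide":[0,0,-0.07],"rotation":[0,0,0]},
  {"slide":[-0.06,-0.05,-0.14],"rotation":[0,0,-0.02]},
  {"slide":[-0.305,-0.261,-0.14],"rotation":[0,0,-0.103]},
  {"slide":[-0.305,-0.261,-0.14],"rotation":[0,0,-0.103]},
  {"slide":[-0.305,-0.261,-0.14],"rotation":[0,0,-0.103]},
  {"slide":[-0.305,-0.261,-0.14],"rotation":[0,0,-0.103]},
  {"slide":[-0.305,-0.261,-0.14],"rotation":[0,0,-0.103]},
  {"slide":[-0.305,-0.261,-0.125],"rotation":[0,0,-0.103]},
  {"slide":[-0.305,-0.261,-0.118],"rotation":[0,0,-0.103]},
  {"slide":[-0.305,-0.261,-0.118],"rotation":[0,0,-0.103]},
])

```text
clock: 10.4
tcp_pos: [0.4515, 0.0717, 0.0994]
tcp_rot: [[-0.907, 0.421, -0.001], [0.421, 0.907, -0.0], [0.001, -0.001, -1.0]]
contact_force: [-0.1, -0.1, -0.3]
grip_width: 0.0186
finger_force: 41.9
```

servo_tool([
  {"slide":[0,0,0],"rotation":[0,0,0]},
  {"slide":[0,0,0],"rotation":[0,0,0]},
])

```text
clock: 10.65
tcp_pos: [0.4519, 0.0709, 0.1002]
tcp_rot: [[-0.906, 0.422, 0.0], [0.422, 0.906, 0.0], [-0.0, 0.0, -1.0]]
contact_force: [-0.2, 0.6, 0.1]
grip_width: 0.0187
finger_force: 41.9
```

servo_tool([
  {"slide":[0,0,0],"rotation":[0,0,0]},
  {"slide":[0,0,0],"rotation":[0,0,0]},
  {"slide":[0,0,0],"rotation":[0,0,0]},
], hand=-0.06)

```text
clock: 11.02
tcp_pos: [0.4517, 0.0704, 0.1002]
tcp_rot: [[-0.906, 0.423, 0.0], [0.423, 0.906, 0.0], [-0.0, 0.0, -1.0]]
contact_force: [0.6, 0.1, 0.4]
grip_width: 0.0402
finger_force: 0.0
```

Run:
```python
from h import *
print(blanks('top'));o=get_obs();print(o['clock'],o['tcp_pos'],o['grip_width'])
rel((.4425,.4,.005),down(nearyaw(4)),o)
```

```text
[(0.4425, 0.3999, [21.0, 21.0], 2.9, [163.0, 220.0]), (0.4621, 0.1793, [95.0, 18.0], 2.0, [235.0, 215.0])]
11.075 [0.45173577 0.07033525 0.10017721] 0.040443837615284174
slide [0.1849, 0.3684, 0.119] rot [0.0, 0.0, -0.0807]
```

servo_tool([
  {"slide":[0,0,-0.03],"rotation":[0,0,0]},
  {"slide":[0.185,0.368,-0.02],"rotation":[0,0,-0.081]},
  {"slide":[0.185,0.368,0.0],"rotation":[0,0,-0.081]},
  {"slide":[0.185,0.368,0.02],"rotation":[0,0,-0.081]},
  {"slide":[0.185,0.368,0.03],"rotation":[0,0,-0.081]},
  {"slide":[0.185,0.368,0.03],"rotation":[0,0,-0.081]},
  {"slide":[0.185,0.368,0.03],"rotation":[0,0,-0.081]},
  {"slide":[0.185,0.368,0.06],"rotation":[0,0,-0.081]},
  {"slide":[0.185,0.368,0.1],"rotation":[0,0,-0.081]},
  {"slide":[0.185,0.368,0.118],"rotation":[0,0,-0.081]},
])

```text
clock: 12.32
tcp_pos: [0.4417, 0.398, 0.0042]
tcp_rot: [[-0.997, -0.071, -0.002], [-0.071, 0.997, -0.002], [0.002, -0.002, -1.0]]
contact_force: [0.1, 0.5, -0.5]
grip_width: 0.0405
finger_force: 0.0
```

servo_tool([
  {"slide":[0,0,0],"rotation":[0,0,0]},
  {"slide":[0,0,0],"rotation":[0,0,0]},
  {"slide":[0,0,0],"rotation":[0,0,0]},
  {"slide":[0,0,0],"rotation":[0,0,0]},
  {"slide":[0,0,0],"rotation":[0,0,0]},
], hand=-1)

```text
clock: 12.95
tcp_pos: [0.4423, 0.3999, 0.0061]
tcp_rot: [[-0.997, -0.072, 0.0], [-0.072, 0.997, 0.0], [-0.0, 0.0, -1.0]]
contact_force: [0.4, -0.6, -0.3]
grip_width: 0.0187
finger_force: 42.6
```

Run:
```python
from h import *
cup();o=get_obs();print(o['clock'],o['tcp_pos'],o['grip_width'],o['finger_force'])
rel((.4515,.0704,.1),down(nearyaw(65.1)),o)
```

```text
cup [(0.4515, 0.0704, [67.0, 65.0], 64.7, [269.0, 218.0])]
13.0 [0.44219346 0.39984007 0.00594148] 0.018516357419958614 42.59459853172302
slide [0.018, -0.4115, -0.1177] rot [0.0001, 0.0, 0.0806]
```

servo_tool([
  {"slide":[0,0,-0.07],"rotation":[0,0,0]},
  {"slide":[0,-0.08,-0.14],"rotation":[0,0,0.02]},
  {"slide":[0.018,-0.411,-0.14],"rotation":[0,0,0.081]},
  {"slide":[0.018,-0.411,-0.14],"rotation":[0,0,0.081]},
  {"slide":[0.018,-0.411,-0.14],"rotation":[0,0,0.081]},
  {"slide":[0.018,-0.411,-0.14],"rotation":[0,0,0.081]},
  {"slide":[0.018,-0.411,-0.14],"rotation":[0,0,0.081]},
  {"slide":[0.018,-0.411,-0.125],"rotation":[0,0,0.081]},
  {"slide":[0.018,-0.411,-0.118],"rotation":[0,0,0.081]},
  {"slide":[0.018,-0.411,-0.118],"rotation":[0,0,0.081]},
])

```text
clock: 14.25
tcp_pos: [0.4509, 0.072, 0.0994]
tcp_rot: [[-0.907, 0.421, -0.001], [0.421, 0.907, -0.0], [0.001, -0.001, -1.0]]
contact_force: [-0.3, -0.3, -0.8]
grip_width: 0.0186
finger_force: 42.7
```

servo_tool([
  {"slide":[0,0,0],"rotation":[0,0,0]},
  {"slide":[0,0,0],"rotation":[0,0,0]},
])

```text
clock: 14.5
tcp_pos: [0.4516, 0.0714, 0.1002]
tcp_rot: [[-0.907, 0.422, 0.0], [0.422, 0.907, 0.0], [-0.0, 0.0, -1.0]]
contact_force: [0.9, 0.2, 0.1]
grip_width: 0.0186
finger_force: 42.7
```

servo_tool([
  {"slide":[0,0,0],"rotation":[0,0,0]},
  {"slide":[0,0,0],"rotation":[0,0,0]},
  {"slide":[0,0,0],"rotation":[0,0,0]},
], hand=-0.06)

```text
clock: 14.88
tcp_pos: [0.4515, 0.0708, 0.1002]
tcp_rot: [[-0.906, 0.423, 0.0], [0.423, 0.906, 0.0], [-0.0, 0.0, -1.0]]
contact_force: [0.9, 0.3, 0.0]
grip_width: 0.0401
finger_force: 0.0
```

Run:
```python
from h import *
o=get_obs();print(o['clock'],o['tcp_pos'],o['grip_width'])
rel((.54,-.12,.35),down(nearyaw(65)),o)
```

```text
14.875 [0.45148892 0.07077204 0.10017319] 0.04009769781303909
slide [-0.2012, -0.1692, -0.3123] rot [0.0, 0.0, -0.0001]
```

Run:
```python
from h import *
rel((.56,-.28,.35),down(-28))
```

```text
slide [-0.3085, -0.3398, -0.3123] rot [0.0, -0.0, 0.2582]
```

servo_tool([
  {"slide":[0,0,-0.08],"rotation":[0,0,0.02]},
  {"slide":[-0.31,-0.34,-0.31],"rotation":[0,0,0.25]},
  {"slide":[-0.31,-0.34,-0.31],"rotation":[0,0,0.25]},
  {"slide":[-0.31,-0.34,-0.31],"rotation":[0,0,0.25]},
  {"slide":[-0.31,-0.34,-0.31],"rotation":[0,0,0.25]},
  {"slide":[-0.31,-0.34,-0.31],"rotation":[0,0,0.25]},
  {"slide":[-0.31,-0.34,-0.31],"rotation":[0,0,0.258]},
  {"slide":[-0.31,-0.34,-0.31],"rotation":[0,0,0.258]},
  {"slide":[-0.31,-0.34,-0.31],"rotation":[0,0,0.258]},
  {"slide":[-0.31,-0.34,-0.31],"rotation":[0,0,0.258]},
])

```text
clock: 16.12
tcp_pos: [0.5609, -0.2808, 0.3477]
tcp_rot: [[0.467, 0.884, -0.001], [0.884, -0.467, -0.0], [-0.0, -0.001, -1.0]]
contact_force: [0.9, 0.3, -0.1]
grip_width: 0.0402
finger_force: 0.0
```

Run:
```python
from h import *
cup();p,d=shot('top');save('t2.png',cv2.resize(p[140:260,150:390],None,fx=3.3,fy=3.3,interpolation=cv2.INTER_CUBIC))
o=get_obs();print(o['clock'],o['tcp_pos'],np.round(o['joints'],3).tolist());rel((.56,-.28,.35),None,o)
```

```text
cup [(0.4515, 0.0704, [67.0, 65.0], 64.8, [269.0, 219.0])]
16.225 [ 0.56095599 -0.27993161  0.34764486] [-0.131, 0.363, 0.677, 1.56, -0.233, 1.302, 0.094]
slide [-0.0006, -0.001, -0.0029] rot [0.0, 0.0, 0.0]
```

View pics/t2.png

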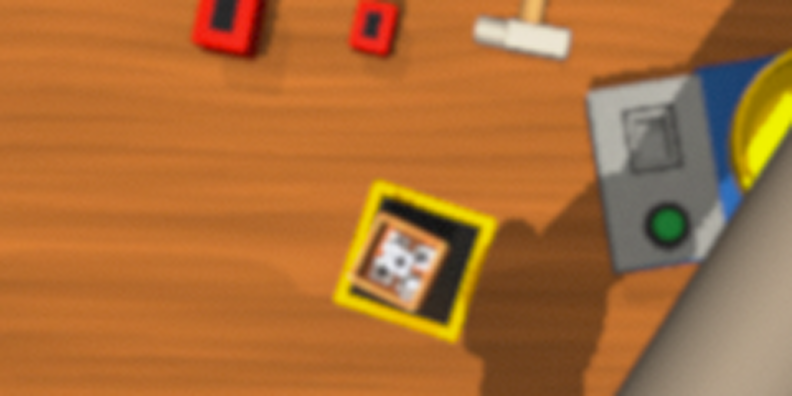

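The top view shows all four loose blanks now inside the cup at crop (400,262), and none left on the bench. I'll test the pour tilt with an empty hand before gripping the cup.

servo_tool([
  {"slide":[0,0,0],"rotation":[0,0.25,0]},
  {"slide":[0,0,0],"rotation":[0,0.25,0]},
  {"slide":[0,0,0],"rotation":[0,0.25,0]},
  {"slide":[0,0,0],"rotation":[0,0.25,0]},
  {"slide":[0,0,0],"rotation":[0,0.25,0]},
  {"slide":[0,0,0],"rotation":[0,0.25,0]},
  {"slide":[0,0,0],"rotation":[0,0.25,0]},
  {"slide":[0,0,0],"rotation":[0,0.25,0]},
  {"slide":[0,0,0],"rotation":[0,0.25,0]},
  {"slide":[0,0,0],"rotation":[0,0.25,0]},
])

```text
clock: 17.48
tcp_pos: [0.5606, -0.2806, 0.3468]
tcp_rot: [[-0.0, 0.884, 0.468], [-0.002, -0.468, 0.884], [1.0, -0.001, 0.002]]
contact_force: [0.2, -0.3, 0.1]
grip_width: 0.0402
finger_force: 0.0
```

Run:
```python
from h import *
o=get_obs();print(o['clock'],o['tcp_pos'],np.round(o['joints'],3).tolist());rel((.56,-.28,.35),down(-28),o)
```

```text
17.475 [ 0.56059754 -0.28058764  0.34684875] [0.768, 0.751, 0.138, 1.63, -1.35, 1.899, 0.86]
slide [0.0039, -0.001, 0.0003] rot [-0.0002, -0.2503, 0.0001]
```

servo_tool([
  {"slide":[0,0,0],"rotation":[0,-0.25,0]},
  {"slide":[0,0,0],"rotation":[0,-0.25,0]},
  {"slide":[0,0,0],"rotation":[0,-0.25,0]},
  {"slide":[0,0,0],"rotation":[0,-0.25,0]},
  {"slide":[0,0,0],"rotation":[0,-0.25,0]},
  {"slide":[0,0,0],"rotation":[0,-0.25,0]},
  {"slide":[0,0,0],"rotation":[0,-0.25,0]},
  {"slide":[0,0,0],"rotation":[0,-0.25,0]},
  {"slide":[0,0,0],"rotation":[0,-0.25,0]},
  {"slide":[0,0,0],"rotation":[0,-0.25,0]},
])

```text
clock: 18.73
tcp_pos: [0.5625, -0.2779, 0.3496]
tcp_rot: [[0.463, 0.887, 0.003], [0.887, -0.463, 0.0], [0.002, 0.002, -1.0]]
contact_force: [0.5, 0.2, -0.1]
grip_width: 0.0403
finger_force: 0.0
```

servo_tool([
  {"slide":[0,0,0],"rotation":[0,-0.36,0]},
  {"slide":[0,0,0],"rotation":[0,-0.36,0]},
  {"slide":[0,0,0],"rotation":[0,-0.36,0]},
  {"slide":[0,0,0],"rotation":[0,-0.36,0]},
  {"slide":[0,0,0],"rotation":[0,-0.36,0]},
  {"slide":[0,0,0],"rotation":[0,-0.36,0]},
  {"slide":[0,0,0],"rotation":[0,-0.36,0]},
  {"slide":[0,0,0],"rotation":[0,-0.36,0]},
  {"slide":[0,0,0],"rotation":[0,-0.36,0]},
  {"slide":[0,0,0],"rotation":[0,-0.36,0]},
])

```text
clock: 19.98
tcp_pos: [0.5611, -0.2807, 0.3485]
tcp_rot: [[-0.142, 0.883, -0.447], [-0.267, -0.469, -0.842], [-0.953, 0.0, 0.303]]
contact_force: [-0.2, 0.7, -0.6]
grip_width: 0.0406
finger_force: 0.0
```

Run:
```python
from h import *
o=get_obs();print(o['clock'],o['tcp_pos'],np.round(o['joints'],3).tolist());rel((.56,-.28,.35),down(-28),o)
```

```text
19.975 [ 0.56108321 -0.28072428  0.34845018] [-0.562, 1.076, 0.772, 1.646, 0.932, 1.668, -0.734]
slide [-0.0019, -0.0016, 0.0004] rot [0.0, 0.2989, 0.0]
```

-θ about the tool's y axis gives ample tilt: 108° reached with the joints well inside their limits. I'll go back upright over the cup with the hand fully open.

Run:
```python
from h import *
rel((.4515,.0704,.2),down(-25.1))
```

```text
slide [0.079, -0.3269, -0.3643] rot [-0.0075, 0.2989, -0.0055]
```

servo_tool([
  {"slide":[0.0,0,0],"rotation":[0,0.299,0]},
  {"slide":[0.0,0,0],"rotation":[0,0.299,0]},
  {"slide":[0.02,-0.06,-0.08],"rotation":[-0.007,0.299,-0.005]},
  {"slide":[0.03,-0.12,-0.14],"rotation":[-0.007,0.299,-0.005]},
  {"slide":[0.04,-0.18,-0.2],"rotation":[-0.007,0.299,-0.005]},
  {"slide":[0.05,-0.24,-0.27],"rotation":[-0.007,0.299,-0.005]},
  {"slide":[0.079,-0.327,-0.364],"rotation":[-0.007,0.299,-0.005]},
  {"slide":[0.079,-0.327,-0.364],"rotation":[-0.007,0.299,-0.005]},
  {"slide":[0.079,-0.327,-0.364],"rotation":[-0.007,0.299,-0.005]},
  {"slide":[0.079,-0.327,-0.364],"rotation":[-0.007,0.299,-0.005]},
], hand=1)

```text
clock: 21.22
tcp_pos: [0.4513, 0.0717, 0.2015]
tcp_rot: [[0.425, 0.905, 0.005], [0.905, -0.425, 0.006], [0.008, 0.002, -1.0]]
contact_force: [0.0, -1.0, -0.0]
grip_width: 0.0858
finger_force: 0.0
```

servo_tool([
  {"slide":[0.079,-0.327,-0.364],"rotation":[0,0,0]},
])

```text
clock: 21.35
tcp_pos: [0.4169, 0.091, 0.2459]
tcp_rot: [[0.438, 0.899, -0.002], [0.899, -0.438, 0.001], [0.0, -0.002, -1.0]]
contact_force: [1.0, 2.9, 0.7]
grip_width: 0.0857
finger_force: 0.0
```

Run:
```python
from h import *
o=get_obs();print(o['clock'],o['tcp_pos'],np.round(o['tcp_rot'],3).tolist(),o['grip_width'],np.round(o['joints'],3).tolist());rel((.4515,.0704,.2),down(-25.1),o)
```

```text
21.35 [0.41690878 0.09099473 0.2458764 ] [[0.438, 0.899, -0.002], [0.899, -0.438, 0.001], [0.0, -0.002, -1.0]] 0.08568332174211377 [-0.734, 0.029, 0.387, 2.116, -0.015, 0.999, -0.793]
slide [-0.0042, 0.0503, 0.0573] rot [-0.0003, -0.0, -0.0025]
```

That one-row call was a slip of mine: it repeated an old shift. It did no harm up there, and I'm correcting it now.

servo_tool([
  {"slide":[0,0,0],"rotation":[0,0,0]},
  {"slide":[0,0,0],"rotation":[0,0,0]},
  {"slide":[0,0,0],"rotation":[0,0,0]},
])

```text
clock: 21.72
tcp_pos: [0.4181, 0.0965, 0.2458]
tcp_rot: [[0.428, 0.904, -0.001], [0.904, -0.428, -0.001], [-0.002, -0.0, -1.0]]
contact_force: [-0.7, -0.8, -0.8]
grip_width: 0.0855
finger_force: 0.0
```

Run:
```python
from h import *
o=get_obs();print(o['clock'],o['tcp_pos'],np.round(o['tcp_rot'],3).tolist());rel((.4515,.0704,.13),down(-25.1),o)
```

```text
21.725 [0.41805944 0.09649351 0.24576021] [[0.428, 0.904, -0.001], [0.904, -0.428, -0.001], [-0.002, -0.0, -1.0]]
slide [-0.0114, 0.0518, 0.1447] rot [-0.0, 0.0003, -0.0006]
```

servo_tool([
  {"slide":[-0.011,0.052,0.06],"rotation":[0,0,-0.001]},
  {"slide":[-0.011,0.052,0.11],"rotation":[0,0,-0.001]},
  {"slide":[-0.011,0.052,0.145],"rotation":[0,0,-0.001]},
  {"slide":[-0.011,0.052,0.145],"rotation":[0,0,-0.001]},
  {"slide":[-0.011,0.052,0.145],"rotation":[0,0,-0.001]},
  {"slide":[-0.011,0.052,0.145],"rotation":[0,0,-0.001]},
])

```text
clock: 22.48
tcp_pos: [0.4528, 0.0717, 0.1316]
tcp_rot: [[0.421, 0.907, 0.002], [0.907, -0.421, 0.0], [0.001, 0.002, -1.0]]
contact_force: [0.5, -0.2, -0.4]
grip_width: 0.0852
finger_force: 0.0
```

Run:
```python
from h import *
p,d=shot('scene');save('s2.png',cv2.resize(p[170:270,310:440],None,fx=5,fy=5,interpolation=cv2.INTER_CUBIC))
o=get_obs();print(o['clock'],o['tcp_pos'],np.round(o['tcp_rot'],3).tolist());rel((.4515,.0704,.05),down(-25.1),o)
```

```text
22.525 [0.45273607 0.07175026 0.13153009] [[0.421, 0.907, 0.002], [0.907, -0.421, 0.0], [0.001, 0.002, -1.0]]
slide [-0.0023, -0.0009, 0.1019] rot [0.0003, -0.0002, 0.0006]
```

View pics/s2.png

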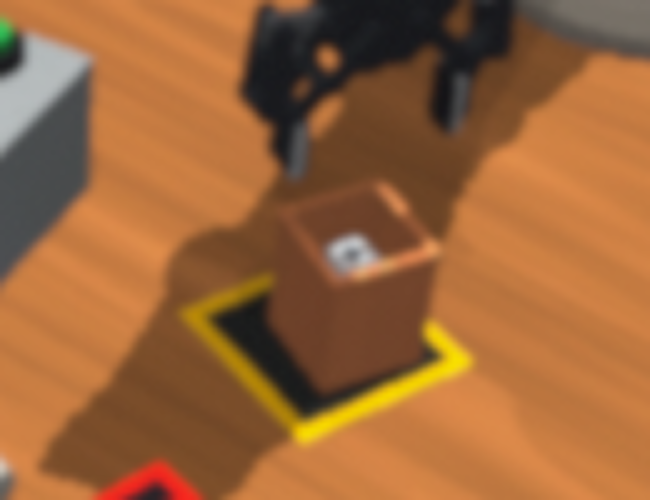

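The open fingers, at crop (290,150) and (450,110), straddle the cup in line with its walls. I'll go down and grip.

servo_tool([
  {"slide":[-0.002,-0.001,0.04],"rotation":[0,0,0]},
  {"slide":[-0.002,-0.001,0.08],"rotation":[0,0,0]},
  {"slide":[-0.002,-0.001,0.102],"rotation":[0,0,0]},
  {"slide":[-0.002,-0.001,0.102],"rotation":[0,0,0]},
  {"slide":[-0.002,-0.001,0.102],"rotation":[0,0,0]},
])

```text
clock: 23.15
tcp_pos: [0.4514, 0.0705, 0.0499]
tcp_rot: [[0.421, 0.907, 0.002], [0.907, -0.421, -0.0], [0.001, 0.002, -1.0]]
contact_force: [-0.3, 0.3, -0.4]
grip_width: 0.0854
finger_force: 0.0
```

servo_tool([
  {"slide":[0,0,0],"rotation":[0,0,0]},
  {"slide":[0,0,0],"rotation":[0,0,0]},
  {"slide":[0,0,0],"rotation":[0,0,0]},
  {"slide":[0,0,0],"rotation":[0,0,0]},
  {"slide":[0,0,0],"rotation":[0,0,0]},
  {"slide":[0,0,0],"rotation":[0,0,0]},
], hand=-1, force=70)

```text
clock: 23.9
tcp_pos: [0.4513, 0.0706, 0.0499]
tcp_rot: [[0.421, 0.907, 0.002], [0.907, -0.421, 0.0], [0.001, 0.002, -1.0]]
contact_force: [-1.0, 0.2, 7.2]
grip_width: 0.0632
finger_force: 75.3
```

Run:
```python
from h import *
o=get_obs();print(o['clock'],o['tcp_pos'],np.round(o['tcp_rot'],3).tolist(),o['contact_force'],o['grip_width'],o['finger_force'])
rel((.542,-.339,.30),down(-28),o)
```

```text
23.9 [0.45129539 0.07061155 0.04994631] [[0.421, 0.907, 0.002], [0.907, -0.421, 0.0], [0.001, 0.002, -1.0]] [-0.97716969  0.2454671   7.2339498 ] 0.06319714042563132 75.27955770492554
slide [-0.4164, 0.3189, -0.3125] rot [0.0003, -0.0002, 0.0086]
```

servo_tool([
  {"slide":[0,0,-0.03],"rotation":[0,0,0]},
  {"slide":[0,0,-0.08],"rotation":[0,0,0]},
  {"slide":[0,0,-0.14],"rotation":[0,0,0]},
  {"slide":[-0.03,0.023,-0.2],"rotation":[0,0,0]},
  {"slide":[-0.07,0.053,-0.25],"rotation":[0,0,0]},
  {"slide":[-0.11,0.084,-0.29],"rotation":[0,0,0.002]},
  {"slide":[-0.15,0.115,-0.31],"rotation":[0,0,0.004]},
  {"slide":[-0.19,0.146,-0.312],"rotation":[0,0,0.006]},
  {"slide":[-0.23,0.176,-0.312],"rotation":[0,0,0.008]},
  {"slide":[-0.27,0.207,-0.312],"rotation":[0,0,0.008]},
])

```text
clock: 25.15
tcp_pos: [0.509, -0.196, 0.2983]
tcp_rot: [[0.466, 0.885, -0.001], [0.885, -0.466, 0.0], [-0.0, -0.001, -1.0]]
contact_force: [0.1, 0.2, -4.2]
grip_width: 0.0629
finger_force: 80.1
```

Run:
```python
from h import *
o=get_obs();print(o['clock'],o['contact_force'],o['grip_width'],o['finger_force'])
rel((.542,-.339,.30),down(-28),o)
```

```text
25.15 [ 0.11659611  0.23610128 -4.23070793] 0.0628639619984911 80.06772637367249
slide [-0.139, 0.1198, -0.0022] rot [-0.0001, 0.0, 0.0006]
```

servo_tool([
  {"slide":[-0.04,0.03,-0.002],"rotation":[0,0,0]},
  {"slide":[-0.08,0.06,-0.002],"rotation":[0,0,0]},
  {"slide":[-0.115,0.095,-0.002],"rotation":[0,0,0]},
  {"slide":[-0.132,0.115,-0.002],"rotation":[0,0,0]},
  {"slide":[-0.139,0.12,-0.002],"rotation":[0,0,0]},
  {"slide":[-0.139,0.12,-0.002],"rotation":[0,0,0]},
  {"slide":[-0.139,0.12,-0.002],"rotation":[0,0,0]},
])

```text
clock: 26.02
tcp_pos: [0.5428, -0.3369, 0.3002]
tcp_rot: [[0.465, 0.885, -0.0], [0.885, -0.465, 0.0], [0.0, -0.0, -1.0]]
contact_force: [0.0, 0.1, -4.9]
grip_width: 0.0627
finger_force: 79.9
```

Run:
```python
from h import *
o=get_obs();print(o['clock'],np.round(o['tcp_pos'],4),o['contact_force'],np.round(o['joints'],3).tolist())
rel((.542,-.339,.265),down(-28),o)
```

```text
26.025 [ 0.5428 -0.3369  0.3002] [ 0.00758061  0.10785146 -4.85847095] [-0.042, 0.426, 0.701, 1.6, -0.288, 1.222, 0.231]
slide [-0.0028, 0.0004, 0.044] rot [-0.0, -0.0001, 0.0008]
```

servo_tool([
  {"slide":[0,0,0.01],"rotation":[0,-0.028,0]},
  {"slide":[0,0,0.02],"rotation":[0,-0.056,0]},
  {"slide":[0,0,0.03],"rotation":[0,-0.084,0]},
  {"slide":[0,0,0.04],"rotation":[0,-0.112,0]},
  {"slide":[0,0,0.044],"rotation":[0,-0.14,0]},
  {"slide":[0,0,0.044],"rotation":[0,-0.168,0]},
  {"slide":[0,0,0.044],"rotation":[0,-0.196,0]},
  {"slide":[0,0,0.044],"rotation":[0,-0.222,0]},
  {"slide":[0,0,0.044],"rotation":[0,-0.245,0]},
  {"slide":[0,0,0.044],"rotation":[0,-0.26,0]},
])

```text
clock: 27.28
tcp_pos: [0.5449, -0.3361, 0.2618]
tcp_rot: [[-0.03, 0.887, -0.46], [-0.055, -0.461, -0.886], [-0.998, -0.001, 0.062]]
contact_force: [-0.7, -0.5, -5.5]
grip_width: 0.0631
finger_force: 80.4
```

Run:
```python
from h import *
p,d=shot('scene');save('s3.png',cv2.resize(p[80:260,180:400],None,fx=3.2,fy=3.2,interpolation=cv2.INTER_CUBIC))
o=get_obs();print(o['clock'],np.round(o['tcp_pos'],4),o['contact_force'],np.round(o['joints'],3).tolist())
rel((.542,-.339,.265),None,o)
```

```text
27.325 [ 0.5445 -0.3359  0.2595] [-0.50891915  0.69379308 -9.40967716] [-0.643, 1.266, 1.051, 1.683, 0.557, 1.264, -0.579]
slide [-0.0065, -0.001, 0.0053] rot [0.0, 0.0, 0.0]
```

View pics/s3.png

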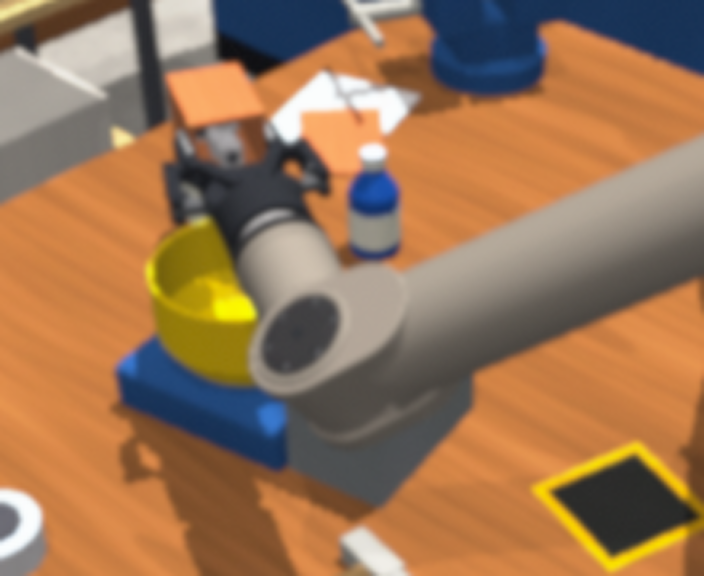

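The tilt is at 94°. The blanks have slid to the lip at crop (228,140), between lip and palm, and they look to be still inside. I'll check how high the wrist stands above the box before tilting further.

Run:
```python
from h import *
p,d=shot('scene');W=cloud('scene',d)
for cx,cy in[(300,335),(300,290),(340,420),(370,430),(280,380),(370,290),(270,240),(230,140),(330,445),(350,480)]:
    u,v=180+cx/3.2,80+cy/3.2;print(cx,cy,np.round(W[int(v),int(u)],3))
o=get_obs();print(o['clock'],np.round(o['tcp_pos'],4),o['contact_force'])
rel((.542,-.339,.265),None,o)
```

```text
300 335 [ 0.717 -0.059  0.28 ]
300 290 [ 0.676 -0.101  0.276]
340 420 [ 0.72  -0.018  0.225]
370 430 [ 0.699 -0.01   0.207]
280 380 [ 0.747 -0.049  0.263]
370 290 [ 0.673 -0.032  0.308]
270 240 [ 0.652 -0.156  0.281]
230 140 [ 0.536 -0.335  0.248]
330 445 [ 0.717 -0.033  0.189]
350 480 [ 0.608 -0.127  0.017]
27.375 [ 0.5443 -0.3363  0.2604] [-0.82579032 -0.16456959 -5.68985224]
slide [-0.0054, -0.001, 0.0047] rot [0.0, 0.0, 0.0]
```

servo_tool([
  {"slide":[-0.006,0,0],"rotation":[0,-0.012,0]},
  {"slide":[-0.012,0,0],"rotation":[0,-0.024,0]},
  {"slide":[-0.02,0,0],"rotation":[0,-0.036,0]},
  {"slide":[-0.025,0,0],"rotation":[0,-0.045,0]},
  {"slide":[-0.025,0,0],"rotation":[0,-0.045,0]},
  {"slide":[-0.025,0,0],"rotation":[0,-0.045,0]},
  {"slide":[-0.025,0,0],"rotation":[0,-0.045,0]},
])

```text
clock: 28.25
tcp_pos: [0.5437, -0.3371, 0.2866]
tcp_rot: [[-0.156, 0.885, -0.439], [-0.301, -0.466, -0.832], [-0.941, 0.002, 0.339]]
contact_force: [-0.2, 0.4, -1.8]
grip_width: 0.0628
finger_force: 80.7
```

Run:
```python
from h import *
p,d=shot('scene');W=cloud('scene',d);save('s4.png',cv2.resize(p[80:260,180:400],None,fx=3.2,fy=3.2,interpolation=cv2.INTER_CUBIC))
m=np.zeros((400,640),bool);m[130:240,250:340]=1
o=get_obs();print(o['clock'],np.round(o['tcp_pos'],4),o['contact_force'],o['moment'],np.round(o['tcp_rot'],3)[2],np.round(o['joints'],3).tolist())
```

```text
28.3 [ 0.5435 -0.3371  0.2865] [ 1.12089816 -0.72716844 -0.35051379] [ 1.12327807 -0.57853768 -0.04094114] [-0.941  0.002  0.339] [-0.643, 1.427, 1.103, 1.682, 0.653, 1.328, -0.636]
```

View pics/s4.png

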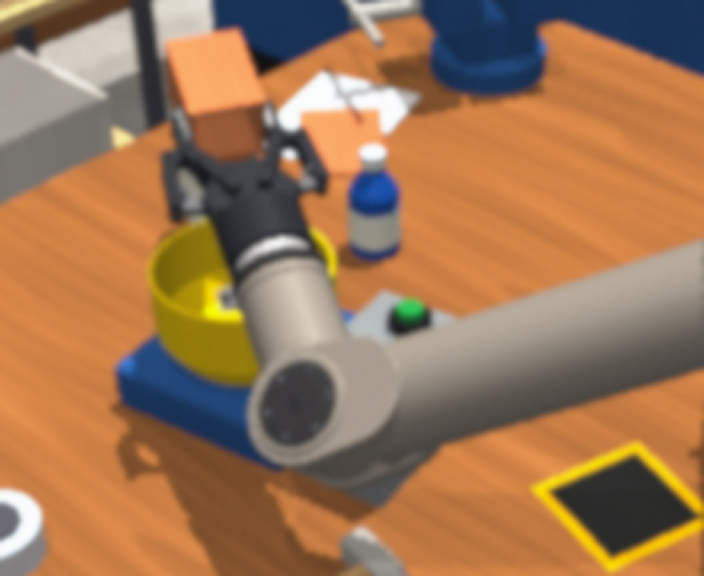

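The wrist load has dropped from about -5 N to about -1.8 N, which is the empty cup, and blanks show in the bowl at crop (225,297). I'll give it a short shake and bring the cup upright again.

servo_tool([
  {"slide":[-0.015,0,0],"rotation":[0,0,0]},
  {"slide":[-0.003,0,0],"rotation":[0,0,0]},
  {"slide":[-0.02,0,0],"rotation":[0,0,0]},
  {"slide":[-0.005,0,0],"rotation":[0,0,0]},
  {"slide":[-0.005,0,0],"rotation":[0,0,0]},
  {"slide":[-0.04,0,0],"rotation":[0,0.02,0]},
  {"slide":[-0.07,0,0],"rotation":[0,0.05,0]},
  {"slide":[-0.07,0,0],"rotation":[0,0.08,0]},
  {"slide":[-0.07,0,0],"rotation":[0,0.11,0]},
  {"slide":[-0.07,0,0],"rotation":[0,0.14,0]},
])

```text
clock: 29.55
tcp_pos: [0.5525, -0.3196, 0.3378]
tcp_rot: [[0.238, 0.885, -0.4], [0.452, -0.465, -0.761], [-0.86, 0.0, -0.51]]
contact_force: [-0.1, 0.3, -1.8]
grip_width: 0.0632
finger_force: 80.4
```

Run:
```python
from h import *
o=get_obs();print(o['clock'],np.round(o['tcp_pos'],4),o['contact_force'])
rel((.542,-.30,.33),down(-28),o)
```

```text
29.55 [ 0.5525 -0.3196  0.3378] [-0.08766941  0.29374454 -1.79979182]
slide [0.0163, -0.023, -0.0084] rot [0.0005, 0.1648, 0.0007]
```

servo_tool([
  {"slide":[0.016,-0.023,-0.008],"rotation":[0,0.03,0]},
  {"slide":[0.016,-0.023,-0.008],"rotation":[0,0.06,0]},
  {"slide":[0.016,-0.023,-0.008],"rotation":[0,0.09,0]},
  {"slide":[0.016,-0.023,-0.008],"rotation":[0,0.12,0]},
  {"slide":[0.016,-0.023,-0.008],"rotation":[0,0.15,0]},
  {"slide":[0.016,-0.023,-0.008],"rotation":[0,0.165,0]},
  {"slide":[0.016,-0.023,-0.008],"rotation":[0,0.165,0]},
  {"slide":[0.016,-0.023,-0.008],"rotation":[0,0.165,0]},
])

```text
clock: 30.55
tcp_pos: [0.5416, -0.3003, 0.3291]
tcp_rot: [[0.465, 0.885, -0.004], [0.885, -0.465, -0.005], [-0.006, -0.001, -1.0]]
contact_force: [0.1, 0.6, -1.5]
grip_width: 0.0627
finger_force: 80.3
```

Run:
```python
from h import *
p,d=shot('top');hsv=cv2.cvtColor(p,cv2.COLOR_RGB2HSV);H,S,V=[hsv[...,i].astype(int) for i in range(3)]
s=(H>20)&(H<35)&(S>150)&(V>100);s[:,320:]=0;print('spot',rect('top',s,0,100))
o=get_obs();print(o['clock'],np.round(o['tcp_pos'],4),o['contact_force'])
rel((.456,.060,.15),down(-17.3),o)
```

```text
spot [(0.4564, 0.0613, [121.0, 123.0], 72.8, [275.0, 219.0])]
30.6 [ 0.5422 -0.2996  0.3291] [-0.44333907  0.72508672 -1.11137895]
slide [0.3496, -0.3036, 0.2221] rot [-0.0003, 0.001, -0.0287]
```

servo_tool([
  {"slide":[0.06,-0.05,0.0],"rotation":[0,0.001,-0.01]},
  {"slide":[0.12,-0.104,0.02],"rotation":[0,0.001,-0.02]},
  {"slide":[0.175,-0.152,0.05],"rotation":[0,0.001,-0.029]},
  {"slide":[0.23,-0.2,0.09],"rotation":[0,0.001,-0.029]},
  {"slide":[0.28,-0.243,0.13],"rotation":[0,0.001,-0.029]},
  {"slide":[0.32,-0.278,0.17],"rotation":[0,0.001,-0.029]},
  {"slide":[0.35,-0.304,0.21],"rotation":[0,0.001,-0.029]},
  {"slide":[0.35,-0.304,0.222],"rotation":[0,0.001,-0.029]},
  {"slide":[0.35,-0.304,0.222],"rotation":[0,0.001,-0.029]},
  {"slide":[0.35,-0.304,0.222],"rotation":[0,0.001,-0.029]},
])

```text
clock: 31.85
tcp_pos: [0.4576, 0.0584, 0.1518]
tcp_rot: [[0.299, 0.954, 0.002], [0.954, -0.299, 0.001], [0.002, 0.002, -1.0]]
contact_force: [-0.3, -0.2, -1.1]
grip_width: 0.0634
finger_force: 80.3
```

Run:
```python
from h import *
o=get_obs();print(o['clock'],np.round(o['tcp_pos'],4),o['contact_force'])
rel((.456,.061,.053),down(-17.3),o)
```

```text
31.85 [0.4576 0.0584 0.1518] [-0.27355509 -0.21710899 -1.05784369]
slide [0.0022, -0.003, 0.1235] rot [0.0003, -0.0003, -0.0003]
```

servo_tool([
  {"slide":[0.002,-0.003,0.04],"rotation":[0,0,0]},
  {"slide":[0.002,-0.003,0.08],"rotation":[0,0,0]},
  {"slide":[0.002,-0.003,0.11],"rotation":[0,0,0]},
  {"slide":[0.002,-0.003,0.12],"rotation":[0,0,0]},
  {"slide":[0.002,-0.003,0.124],"rotation":[0,0,0]},
  {"slide":[0.002,-0.003,0.1255],"rotation":[0,0,0]},
  {"slide":[0.002,-0.003,0.127],"rotation":[0,0,0]},
  {"slide":[0.002,-0.003,0.127],"rotation":[0,0,0]},
])

```text
clock: 32.85
tcp_pos: [0.4556, 0.0618, 0.0503]
tcp_rot: [[0.298, 0.955, 0.002], [0.955, -0.298, 0.002], [0.003, 0.001, -1.0]]
contact_force: [-0.8, -0.6, 4.7]
grip_width: 0.0628
finger_force: 81.4
```

Run:
```python
from h import *
o=get_obs();print(o['clock'],np.round(o['tcp_pos'],4),o['contact_force'],np.round(o['tcp_rot'],4).tolist())
p,d=shot('top');save('t3.png',cv2.resize(p[140:260,250:450],None,fx=4,fy=4,interpolation=cv2.INTER_CUBIC))
```

```text
32.85 [0.4556 0.0618 0.0503] [-0.77178212 -0.57296687  4.65600491] [[0.2979, 0.9546, 0.0022], [0.9546, -0.2979, 0.0024], [0.003, 0.0014, -1.0]]
```

View pics/t3.png

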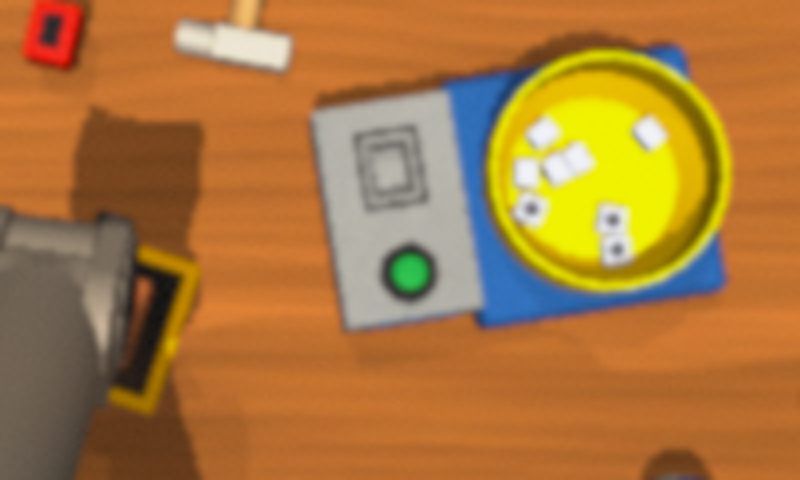

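All eight blanks lie in the bowl (four around (550,155), then (651,133), (531,209), (613,218), (617,249)). The cup is down on its spot with light contact. I'll release it and rise.

servo_tool([
  {"slide":[0,0,0],"rotation":[0,0,0]},
  {"slide":[0,0,0],"rotation":[0,0,0]},
  {"slide":[0,0,0],"rotation":[0,0,0]},
  {"slide":[0,0,0],"rotation":[0,0,0]},
  {"slide":[0,0,-0.03],"rotation":[0,0,0]},
  {"slide":[0,0,-0.07],"rotation":[0,0,0]},
  {"slide":[0,0,-0.12],"rotation":[0,0,0]},
  {"slide":[0,0,-0.18],"rotation":[0,0,0]},
  {"slide":[0,0,-0.18],"rotation":[0,0,0]},
], hand=1)

```text
clock: 34.02
tcp_pos: [0.457, 0.0618, 0.1964]
tcp_rot: [[0.298, 0.955, 0.007], [0.955, -0.298, 0.005], [0.007, 0.005, -1.0]]
contact_force: [0.8, 0.9, 0.9]
grip_width: 0.0855
finger_force: 0.0
```

Run:
```python
from h import *
o=get_obs();print(o['clock'],np.round(o['tcp_pos'],4),o['grip_width'],np.round(o['joints'],3).tolist())
p,d=shot('top');W=cloud('top',d);hsv=cv2.cvtColor(p,cv2.COLOR_RGB2HSV);H,S,V=[hsv[...,i].astype(int) for i in range(3)]
red=((H<6)|(H>174))&(S>150)&(V>90);m=np.zeros_like(red);m[130:170,245:285]=1
print('bat',rect('top',red&m,.068,40))
# socket: dark ring pixels on box top
g=(H>45)&(H<85)&(S>100);g[:,:330]=0;g[:,380:]=0;print('btn .11',rect('top',g,.11,20))
dk=(V<110)&(S<90);m[:]=0;m[165:196,334:362]=1
print('sock',rect('top',dk&m,.1,20))
bx=(W[...,2]>.09)&(W[...,2]<.112)&(S<60);bx[:,:320]=0;bx[:,375:]=0;bx[:150]=0;bx[235:]=0
print('box',rect('top',bx,.1,100))
p,d=shot('scene');hsv=cv2.cvtColor(p,cv2.COLOR_RGB2HSV);H,S,V=[hsv[...,i].astype(int) for i in range(3)]
red=((H<6)|(H>174))&(S>150)&(V>200);m[:]=0;m[258:295,320:355]=1;print('bat scene',rect('scene',red&m,.068,20))
dk=(V<90)&(S<110);m[:]=0;m[182:206,278:312]=1;print('sock scene',rect('scene',dk&m,.1,15))
g=(H>45)&(H<85)&(S>100);m[:]=0;m[165:200,290:325]=1;print('btn scene',rect('scene',g&m,.11,10))
rel((.663,.096,.15),down(nearyaw(-12,180)),o)
```

```text
34.025 [0.457  0.0618 0.1964] 0.08554564976711032 [-0.827, 0.175, 0.632, 2.123, -0.138, 0.874, -0.416]
bat [(0.6635, 0.0967, [37.0, 47.0], 77.9, [263.0, 148.0])]
btn .11 [(0.4871, -0.1685, [26.0, 29.0], 1.1, [352.0, 208.0])]
sock []
box [(0.5334, -0.1588, [160.0, 100.0], 10.4, [349.0, 192.0])]
bat scene [(0.7387, 0.1086, [30.0, 7.0], 41.4, [321.0, 289.0]), (0.6656, 0.1017, [35.0, 44.0], 77.7, [339.0, 270.0])]
sock scene [(0.5649, -0.15, [23.0, 17.0], 11.2, [293.0, 196.0]), (0.4942, -0.1637, [9.0, 26.0], 42.1, [307.0, 183.0])]
btn scene [(0.4825, -0.1704, [34.0, 26.0], 42.1, [308.0, 177.0])]
slide [0.1172, 0.2328, 0.06] rot [0.0009, -0.001, -0.0148]
```

Run:
```python
from h import *
p,d=shot('top');g=cv2.cvtColor(p,cv2.COLOR_RGB2GRAY)
bh=cv2.morphologyEx(g,cv2.MORPH_BLACKHAT,np.ones((9,9),np.uint8));m=np.zeros_like(g);m[166:198,334:363]=1
for t in(15,25,35):
    M=((bh>t)&(m>0));print(t,rect('top',M,.1,20))
ys,xs=np.nonzero((bh>25)&(m>0));w=bh[ys,xs].astype(float);print('centroid',ray('top',(xs*w).sum()/w.sum(),(ys*w).sum()/w.sum(),.1))
```

```text
15 [(0.5626, -0.1547, [62.0, 50.0], 10.1, [347.0, 182.0])]
25 [(0.5632, -0.1546, [59.0, 49.0], 10.3, [347.0, 182.0])]
35 [(0.5579, -0.1548, [48.0, 46.0], 12.1, [347.0, 183.0])]
centroid [ 0.56022965 -0.15518896  0.1       ]
```

servo_tool([
  {"slide":[0.06,0.116,0.02],"rotation":[0,0,-0.015]},
  {"slide":[0.117,0.233,0.04],"rotation":[0.001,-0.001,-0.015]},
  {"slide":[0.117,0.233,0.06],"rotation":[0.001,-0.001,-0.015]},
  {"slide":[0.117,0.233,0.06],"rotation":[0.001,-0.001,-0.015]},
  {"slide":[0.117,0.233,0.06],"rotation":[0.001,-0.001,-0.015]},
  {"slide":[0.117,0.233,0.06],"rotation":[0.001,-0.001,-0.015]},
], hand=0.45)

```text
clock: 34.92
tcp_pos: [0.6592, 0.0944, 0.1445]
tcp_rot: [[0.208, 0.978, -0.009], [0.978, -0.208, -0.004], [-0.006, -0.008, -1.0]]
contact_force: [-0.8, 0.7, 0.1]
grip_width: 0.0617
finger_force: 0.0
```

Run:
```python
from h import *
o=get_obs();print(o['clock'],np.round(o['tcp_pos'],4),o['grip_width'],np.round(o['joints'],3).tolist())
rel((.6635,.0967,.034),down(nearyaw(-12.1,180)),o);cup()
```

```text
34.925 [0.6592 0.0944 0.1445] 0.06166303973747093 [-0.614, 0.609, 0.551, 1.675, -0.367, 0.973, -0.14]
slide [0.0047, 0.0059, 0.1381] rot [-0.0013, 0.0009, 0.0003]
cup [(0.4567, 0.062, [67.0, 65.0], 72.8, [272.0, 217.0])]
```

servo_tool([
  {"slide":[0.004,0.005,0.03],"rotation":[-0.001,0.001,0]},
  {"slide":[0.004,0.005,0.06],"rotation":[-0.001,0.001,0]},
  {"slide":[0.004,0.005,0.06],"rotation":[-0.001,0.001,0]},
  {"slide":[0.004,0.005,0.06],"rotation":[-0.001,0.001,0]},
])

```text
clock: 35.48
tcp_pos: [0.665, 0.0973, 0.099]
tcp_rot: [[0.207, 0.978, 0.002], [0.978, -0.207, 0.002], [0.003, 0.001, -1.0]]
contact_force: [0.4, 0.1, 0.6]
grip_width: 0.0623
finger_force: 0.0
```

Run:
```python
from h import *
o=get_obs();print(o['clock'],np.round(o['tcp_pos'],4),np.round(o['tcp_rot'],4).tolist())
rel((.6635,.0967,.034),down(nearyaw(-12.1,180)),o)
```

```text
35.475 [0.665  0.0973 0.099 ] [[0.2069, 0.9784, 0.0019], [0.9783, -0.2069, 0.0023], [0.0027, 0.0014, -1.0]]
slide [-0.0014, -0.0018, 0.0812] rot [0.0002, -0.0004, 0.0004]
```

servo_tool([
  {"slide":[-0.001,-0.002,0.03],"rotation":[0,0,0]},
  {"slide":[-0.001,-0.002,0.06],"rotation":[0,0,0]},
  {"slide":[-0.001,-0.002,0.081],"rotation":[0,0,0]},
  {"slide":[-0.001,-0.002,0.081],"rotation":[0,0,0]},
  {"slide":[-0.001,-0.002,0.081],"rotation":[0,0,0]},
])

```text
clock: 36.1
tcp_pos: [0.664, 0.0969, 0.0339]
tcp_rot: [[0.207, 0.978, 0.002], [0.978, -0.207, 0.002], [0.003, 0.002, -1.0]]
contact_force: [0.7, -0.6, 1.0]
grip_width: 0.0616
finger_force: 0.0
```

servo_tool([
  {"slide":[0,0,0],"rotation":[0,0,0]},
  {"slide":[0,0,0],"rotation":[0,0,0]},
  {"slide":[0,0,0],"rotation":[0,0,0]},
  {"slide":[0,0,0],"rotation":[0,0,0]},
  {"slide":[0,0,0],"rotation":[0,0,0]},
  {"slide":[0,0,0],"rotation":[0,0,0]},
], hand=-1, force=60)

```text
clock: 36.85
tcp_pos: [0.6641, 0.097, 0.0341]
tcp_rot: [[0.207, 0.978, 0.003], [0.978, -0.207, 0.002], [0.003, 0.002, -1.0]]
contact_force: [-0.5, -1.0, 5.6]
grip_width: 0.0451
finger_force: 62.1
```

Run:
```python
from h import *
o=get_obs();print(o['clock'],np.round(o['tcp_pos'],4),np.round(o['tcp_rot'],4).tolist(),o['grip_width'],o['finger_force'])
p0=np.array(o['tcp_pos']);R0=np.array(o['tcp_rot'])
print('bat offset in tool x,y mm',R0.T@(np.array([.6635,.0967,p0[2]])-p0)*1000)
rel((.5635,-.1546,.25),down(10.3),o)
```

```text
36.85 [0.6641 0.097  0.0341] [[0.2069, 0.9784, 0.0026], [0.9784, -0.2069, 0.0023], [0.0028, 0.002, -1.0]] 0.04506254320022707 62.081944942474365
bat offset in tool x,y mm [-0.42288619 -0.56250687 -0.00233155]
slide [-0.333, -0.0574, -0.2709] rot [0.0004, -0.0004, -0.0618]
```

servo_tool([
  {"slide":[0,0,-0.05],"rotation":[0,0,0]},
  {"slide":[0,0,-0.12],"rotation":[0,0,0]},
  {"slide":[0,0,-0.19],"rotation":[0,0,0]},
  {"slide":[-0.05,-0.009,-0.25],"rotation":[0,0,-0.015]},
  {"slide":[-0.12,-0.02,-0.265],"rotation":[0,0,-0.03]},
  {"slide":[-0.19,-0.033,-0.265],"rotation":[0,0,-0.045]},
  {"slide":[-0.26,-0.045,-0.265],"rotation":[0,0,-0.062]},
  {"slide":[-0.31,-0.054,-0.265],"rotation":[0,0,-0.062]},
  {"slide":[-0.333,-0.057,-0.25],"rotation":[0,0,-0.062]},
  {"slide":[-0.333,-0.057,-0.2],"rotation":[0,0,-0.062]},
])

```text
clock: 38.1
tcp_pos: [0.5639, -0.1575, 0.1939]
tcp_rot: [[-0.176, 0.984, 0.006], [0.984, 0.176, 0.001], [-0.0, 0.006, -1.0]]
contact_force: [1.7, 0.6, -1.8]
grip_width: 0.0455
finger_force: 62.3
```

servo_tool([
  {"slide":[0,0,0],"rotation":[0,0,0]},
  {"slide":[0,0,0],"rotation":[0,0,0]},
  {"slide":[0,0,0],"rotation":[0,0,0]},
])

```text
clock: 38.48
tcp_pos: [0.5644, -0.1544, 0.1937]
tcp_rot: [[-0.181, 0.984, 0.003], [0.984, 0.181, 0.002], [0.001, 0.003, -1.0]]
contact_force: [0.4, 0.2, -1.8]
grip_width: 0.0453
finger_force: 62.1
```

Run:
```python
from h import *
p,d=shot('scene');save('s5.png',cv2.resize(p[130:240,230:360],None,fx=5,fy=5,interpolation=cv2.INTER_CUBIC))
o=get_obs();print(o['clock'],np.round(o['tcp_pos'],4),np.round(o['tcp_rot'],4).tolist(),o['grip_width'],o['contact_force'])
R=down(10.3);tgt=np.array([.5635,-.1546,.15])-R@np.array([-.0004,-.0004,0])
print(tgt);rel(tgt,R,o)
```

```text
38.525 [ 0.5643 -0.1544  0.1936] [[-0.1808, 0.9835, 0.0028], [0.9835, 0.1808, 0.0017], [0.0012, 0.0031, -1.0]] 0.045396228438699816 [-0.28727477 -0.08771861 -1.90073688]
[ 0.56382203 -0.15413493  0.15      ]
slide [0.0004, -0.0007, 0.0545] rot [0.0005, -0.0002, 0.0003]
```

View pics/s5.png

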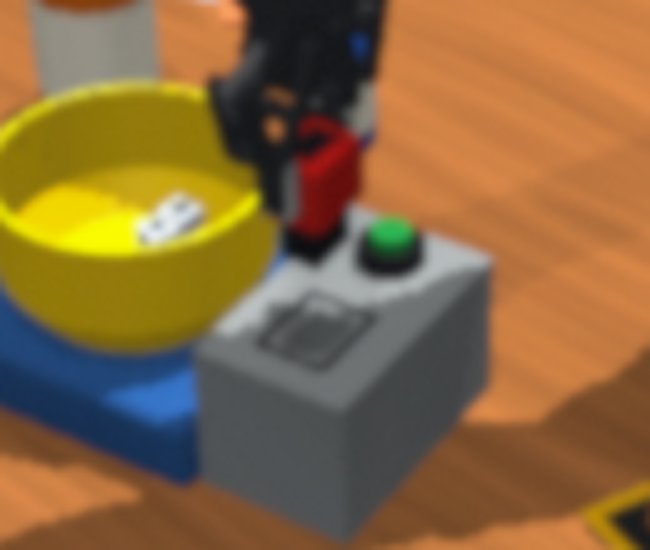

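The battery hangs over the socket; its foot is at crop (315,240) and the socket ring at (317,330), below it in projection. I'll go down to just above the mouth, then in slowly.

servo_tool([
  {"slide":[0,-0.001,0.03],"rotation":[0.0005,0,0]},
  {"slide":[0,-0.001,0.055],"rotation":[0.0005,0,0]},
  {"slide":[0,-0.001,0.062],"rotation":[0.0005,0,0]},
  {"slide":[0,-0.001,0.067],"rotation":[0.0005,0,0]},
  {"slide":[0,-0.001,0.072],"rotation":[0.0005,0,0]},
  {"slide":[0,-0.001,0.077],"rotation":[0.0005,0,0]},
  {"slide":[0,-0.001,0.081],"rotation":[0.0005,0,0]},
  {"slide":[0,-0.001,0.081],"rotation":[0.0005,0,0]},
])

```text
clock: 39.52
tcp_pos: [0.5631, -0.1553, 0.1276]
tcp_rot: [[-0.18, 0.984, -0.001], [0.984, 0.18, 0.0], [0.0, -0.001, -1.0]]
contact_force: [2.0, -2.3, -2.3]
grip_width: 0.0449
finger_force: 62.7
```

Run:
```python
from h import *
o=get_obs();print(o['clock'],np.round(o['tcp_pos'],4),np.round(o['tcp_rot'],4).tolist(),o['contact_force'],o['moment'])
R=down(10.3);tgt=np.array([.5635,-.1546,.106])-R@np.array([-.0004,-.0004,0]);rel(tgt,R,o)
```

```text
39.525 [ 0.5631 -0.1553  0.1276] [[-0.1798, 0.9837, -0.0013], [0.9837, 0.1798, 0.0002], [0.0004, -0.0013, -1.0]] [ 2.01519457 -2.29953605 -2.3263203 ] [-0.63094102 -0.46257527 -0.02062001]
slide [0.0012, 0.0012, 0.0269] rot [-0.0002, -0.0001, 0.0002]
```

The foot is 6 mm into the socket with little force. I'll keep going.

servo_tool([
  {"slide":[0,0,0.007],"rotation":[0,0,0]},
  {"slide":[0,0,0.013],"rotation":[0,0,0]},
  {"slide":[0,0,0.019],"rotation":[0,0,0]},
  {"slide":[0,0,0.024],"rotation":[0,0,0]},
  {"slide":[0,0,0.027],"rotation":[0,0,0]},
  {"slide":[0,0,0.029],"rotation":[0,0,0]},
  {"slide":[0,0,0.029],"rotation":[0,0,0]},
])

```text
clock: 40.4
tcp_pos: [0.5627, -0.1555, 0.106]
tcp_rot: [[-0.179, 0.984, -0.002], [0.984, 0.179, 0.001], [0.002, -0.001, -1.0]]
contact_force: [-4.9, -2.3, 16.9]
grip_width: 0.0453
finger_force: 65.2
```

Run:
```python
from h import *
o=get_obs();print(o['clock'],np.round(o['tcp_pos'],4),np.round(o['tcp_rot'],4).tolist(),o['contact_force'],o['moment'])
```

```text
40.4 [ 0.5627 -0.1555  0.106 ] [[-0.1794, 0.9838, -0.0018], [0.9838, 0.1794, 0.0014], [0.0017, -0.0015, -1.0]] [-4.90447646 -2.34450811 16.92621513] [-0.61706253  1.2428312   0.02191808]
```

It stopped at the expected height with 17 N upward, so it looks seated. I'll release, rise and check.

servo_tool([
  {"slide":[0,0,0],"rotation":[0,0,0]},
  {"slide":[0,0,0],"rotation":[0,0,0]},
  {"slide":[0,0,0],"rotation":[0,0,0]},
  {"slide":[0,0,-0.02],"rotation":[0,0,0]},
  {"slide":[0,0,-0.06],"rotation":[0,0,0]},
  {"slide":[0,0,-0.12],"rotation":[0,0,0]},
  {"slide":[0,0,-0.17],"rotation":[0,0,0]},
  {"slide":[0,0,-0.17],"rotation":[0,0,0]},
], hand=0.4)

```text
clock: 41.4
tcp_pos: [0.565, -0.1556, 0.2447]
tcp_rot: [[-0.18, 0.984, 0.005], [0.984, 0.18, 0.001], [-0.0, 0.005, -1.0]]
contact_force: [-0.5, -0.6, -0.3]
grip_width: 0.0599
finger_force: 0.0
```

servo_tool([
  {"slide":[0.0,-0.12,-0.05],"rotation":[0,0,0]},
  {"slide":[0.0,-0.12,-0.05],"rotation":[0,0,0]},
  {"slide":[0.0,-0.12,-0.05],"rotation":[0,0,0]},
  {"slide":[0.0,-0.12,-0.05],"rotation":[0,0,0]},
], hand=-1)

```text
clock: 41.9
tcp_pos: [0.469, -0.1714, 0.2803]
tcp_rot: [[-0.181, 0.983, -0.002], [0.983, 0.181, 0.002], [0.002, -0.002, -1.0]]
contact_force: [0.2, 0.5, 0.1]
grip_width: -0.0
finger_force: 0.0
```

Run:
```python
from h import *
p,d=shot('scene');W=cloud('scene',d);save('s6.png',cv2.resize(p[130:240,230:360],None,fx=5,fy=5,interpolation=cv2.INTER_CUBIC))
hsv=cv2.cvtColor(p,cv2.COLOR_RGB2HSV);H,S,V=[hsv[...,i].astype(int) for i in range(3)]
red=((H<6)|(H>174))&(S>150);m=np.zeros_like(red);m[150:215,270:320]=1;r=red&m
print('head z',np.nanpercentile(W[r],[2,50,90,98],axis=0).round(4)[:,2])
bx=W[185:215,270:330][...,2];print('box top z',np.nanmedian(bx[(bx>.09)&(bx<.115)]))
g=(H>45)&(H<85)&(S>100);m[:]=0;m[150:200,290:325]=1;print('btn z',np.nanpercentile(W[g&m][:,2],[10,50,90]).round(4))
o=get_obs();print(o['clock'],np.round(o['tcp_pos'],4),o['contact_force'],o['grip_width'])
rel((.487,-.1686,.15),down(10.3),o)
```

```text
head z [0.1045 0.1311 0.141  0.1424]
box top z 0.09967357086552701
btn z [0.111  0.1174 0.1221]
41.95 [ 0.4692 -0.1713  0.2801] [ 0.10081776  0.16393834 -0.39807007] 0.00010502916477588108
slide [-0.0009, 0.0229, 0.1626] rot [-0.0004, -0.0003, 0.0004]
```

View pics/s6.png

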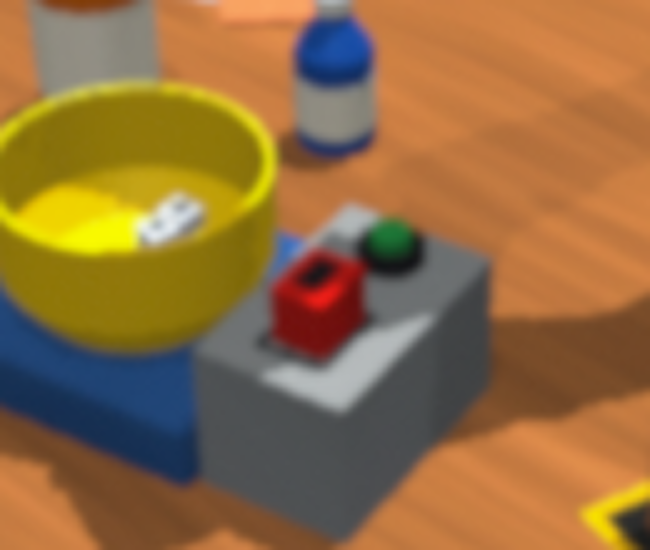

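The head's top is at 0.141 m (0.140 when fully home) and its underside rests on the box, so the battery is seated. Next is the button, whose top is at about 0.12 m.

servo_tool([
  {"slide":[-0.001,0.023,0.06],"rotation":[0,0,0]},
  {"slide":[-0.001,0.023,0.12],"rotation":[0,0,0]},
  {"slide":[-0.001,0.023,0.163],"rotation":[0,0,0]},
  {"slide":[-0.001,0.023,0.175],"rotation":[0,0,0]},
  {"slide":[-0.001,0.023,0.183],"rotation":[0,0,0]},
  {"slide":[-0.001,0.023,0.19],"rotation":[0,0,0]},
  {"slide":[-0.001,0.023,0.195],"rotation":[0,0,0]},
  {"slide":[-0.001,0.023,0.197],"rotation":[0,0,0]},
  {"slide":[-0.001,0.023,0.199],"rotation":[0,0,0]},
  {"slide":[-0.001,0.023,0.199],"rotation":[0,0,0]},
])

```text
clock: 43.2
tcp_pos: [0.4867, -0.1694, 0.1215]
tcp_rot: [[-0.18, 0.984, -0.002], [0.984, 0.18, 0.001], [0.002, -0.002, -1.0]]
contact_force: [0.2, 0.3, 2.2]
grip_width: 0.0001
finger_force: 0.8
```

Run:
```python
from h import *
o=get_obs();print(o['clock'],np.round(o['tcp_pos'],4),o['contact_force'],o['moment'])
```

```text
43.2 [ 0.4867 -0.1694  0.1215] [0.21839829 0.30110696 2.2266668 ] [ 0.03165582  0.00972749 -0.00426954]
```

Just touching at 0.1215 with 2 N. I'll press on by about 1 mm per row.

servo_tool([
  {"slide":[0,0,0.002],"rotation":[0,0,0]},
  {"slide":[0,0,0.004],"rotation":[0,0,0]},
  {"slide":[0,0,0.006],"rotation":[0,0,0]},
  {"slide":[0,0,0.007],"rotation":[0,0,0]},
  {"slide":[0,0,0.008],"rotation":[0,0,0]},
  {"slide":[0,0,0.008],"rotation":[0,0,0]},
])

```text
clock: 43.95
tcp_pos: [0.4868, -0.1693, 0.1159]
tcp_rot: [[-0.18, 0.984, -0.002], [0.984, 0.18, 0.002], [0.002, -0.001, -1.0]]
contact_force: [-4.4, 2.6, 15.4]
grip_width: 0.0003
finger_force: 8.0
```

15 N is well past the 5 N spring, so the button has bottomed out after about 6 mm. I'll push slightly more to be sure, then let go and move clear.

servo_tool([
  {"slide":[0,0,0.001],"rotation":[0,0,0]},
  {"slide":[0,0,0.001],"rotation":[0,0,0]},
])

```text
clock: 44.2
tcp_pos: [0.4868, -0.1694, 0.1157]
tcp_rot: [[-0.18, 0.984, -0.001], [0.984, 0.18, 0.003], [0.003, -0.001, -1.0]]
contact_force: [-6.1, 3.0, 24.2]
grip_width: -0.0001
finger_force: 12.0
```

servo_tool([
  {"slide":[0,0,-0.01],"rotation":[0,0,0]},
  {"slide":[0,0,-0.04],"rotation":[0,0,0]},
  {"slide":[0,0,-0.09],"rotation":[0,0,0]},
  {"slide":[0,0,-0.15],"rotation":[0,0,0]},
  {"slide":[0.06,0,-0.2],"rotation":[0,0,0]},
  {"slide":[0.12,0,-0.2],"rotation":[0,0,0]},
  {"slide":[0.12,0,-0.2],"rotation":[0,0,0]},
  {"slide":[0.12,0,-0.2],"rotation":[0,0,0]},
])

```text
clock: 45.2
tcp_pos: [0.4691, -0.0754, 0.2738]
tcp_rot: [[-0.18, 0.984, -0.003], [0.984, 0.18, 0.001], [0.002, -0.003, -1.0]]
contact_force: [0.5, -0.3, 0.4]
grip_width: 0.0003
finger_force: 0.0
```

Run:
```python
from h import *
o=get_obs();print(o['clock'],np.round(o['tcp_pos'],4),o['contact_force'])
p,d=shot('scene');W=cloud('scene',d);hsv=cv2.cvtColor(p,cv2.COLOR_RGB2HSV);H,S,V=[hsv[...,i].astype(int) for i in range(3)]
g=(H>45)&(H<85)&(S>100);m=np.zeros_like(g);m[150:200,290:325]=1;print('btn z',np.nanpercentile(W[g&m][:,2],[10,50,90]).round(4))
q,_=shot('top');save('fin.png',np.vstack([p[120:290,220:440],q[130:260,230:450]]).repeat(2,0).repeat(2,1))
```

```text
45.2 [ 0.4691 -0.0754  0.2738] [ 0.45059053 -0.27082889  0.3797952 ]
btn z [0.112  0.1202 0.1227]
```

View pics/fin.png

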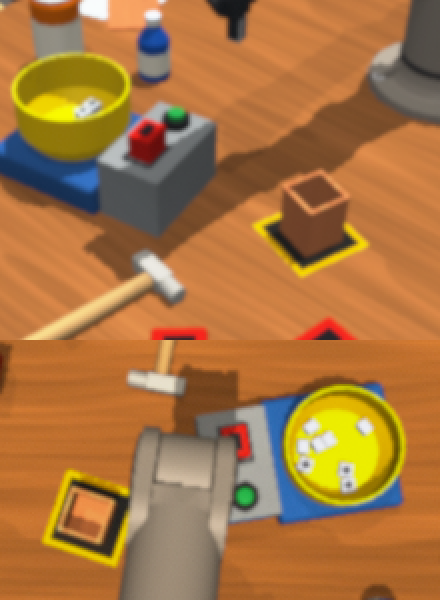

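The final views show eight blanks in the bowl, the empty cup upright on its spot, the battery home and the button back up. The can, hammer and bottle are untouched, and the arm is clear of everything.

```bash
python3 -c "
from h import *
cup();print(get_obs()['clock'],job.hand_in())"
```

```text
cup [(0.4567, 0.062, [67.0, 65.0], 72.8, [272.0, 217.0])]
the job is handed in; nothing more can be done
45.35 None
```

Job handed in at about 45 s: all eight blanks are in the bowl, the empty cup stands upright on its spot, the red battery is fully home, and the start button was pressed right down and let go last.

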